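# Measure a flat strip under a ratchet micrometer head

## Robot

A 7-joint arm with a two-finger parallel gripper is mounted at the origin on the work surface. World frame = base frame: x ahead of the robot, y to its left, z up, the work surface at z = 0. Lengths are in m, angles in rad, forces in N, time in s.
With the tool pointing down it reaches from about 0.4 to 0.875 m from the base axis. Payload 19.3 kg.
Tool frame: the origin (TCP) lies at the very end of the fingers, on their centre line; the grasp point (between the pads) lies 19 mm behind it (robot.hold_point_z is the distance from the TCP to the grasp point, in m); x points along the fingers, z is the direction in which the jaws open and shut, and the axes are right-handed (so a half turn about x gives the same grasp; the last joint's range is limited). The gripper opens to 85 mm and grips with 20 to 120 N. Pads are 22 mm wide; open, the fingers measure 114 mm over their backs; the gripper's body (76 mm by 85 mm) begins 54 mm behind the grasp point. The pads swing forward as they close: fully open they stand 13 mm farther back than shut.
Start: joints at [1.151, 0.521, -0.036, 1.599, 0.021, 1.021, -0.113], TCP at [0.214, -0.587, 0.231] pointing down, gripper open.
Joint ranges: [-2.91, 2.91], [-0.3, 2.13], [-1.5, 1.42], [0.17, 2.43], [-1.26, 4.41], [0.16, 1.93], [-2.52, 2.52]. Speed limits (rad/s): [1.89, 1.89, 2.39, 2.39, 3.01, 3.01, 3.01].

## Interface

Orientations are given as a unit quaternion [w, x, y, z].
In Python, from rig import observe, cams, robot gives the robot as it stands.
- The arm moves only by the tool send_rows, never from a script. Its argument "rows" is text: rows parted by semicolons, each of 7 numbers parted by spaces: the shift along the tool's x, y, z in mm, then the turn, a rotation vector about the tool's x, y, z in rad, then the opening in per cent of the stroke, from 0 (shut) to 100 (fully open). In form: x y z wx wy wz hand; .... A call has exactly 8 rows; each row is the pose to reach, as a shift and turn from the pose commanded when the call began, along the tool's axes at that moment; what a row does not reach only later rows make up. A row lasts 1/8 s, in which the tool goes at most 62.5 mm and 10.7 degrees, less where a joint would pass 70% of its speed; a pose out of reach is approached as far as the arm can. A call with a gripper value outside its range is refused whole. The fingers move at their own pace and stop on an object; the grip force is fixed at half the most. Time passes only in rows, so rows that repeat a pose let the fingers close, or fill a call up. It gives the time, the measured TCP pose, the force and the opening at its end, in the units of the state.
- observe(): the state, without advancing time (a new reading comes with each control period).
- cams.camera(name): name is "scene" or "top"; returns the picture (480x640x3 uint8, red, green, blue); there is no depth.
- cams.calibration(name): a dict with "intrinsics" (3x3 intrinsics, pixels), "distortion" ([k1, k2, p1, p2, k3] as OpenCV has them; the pictures are not rectified), "world_from_camera" (4x4, takes a point from camera to world coordinates). Camera axes: x right, y up, looking along -z (the intrinsics and any distortion apply to the point x, -y, -z); pixel columns grow to the right and rows downward; lengths in m; the calibration is good to about 2 mm. A picture is of the moment at which its call begins. calibration takes no time and is no camera call.
- robot.close_job(): hands the job in, once; it reports no verdict.
The state is a dict: "clock": time; "joint_pos": joint angles; "qd": joint speeds; "joint_efforts": joint torques, N m; "position": TCP position; "tool_rot": TCP orientation; "contact_force": force on the tool from outside, world axes, zero at the start; "moment": the same for the moment, N m; "opening": opening from 0.0 (shut) to 1.0 (fully open).
Only numpy, scipy, OpenCV 4.12 (cv2) and the standard library are available. Lean on these libraries where they do the work, as an engineer would, in place of code of your own. Each camera call takes 0.05 s, during which the arm holds its last target.

## Task

Measure the thickness of the flat strip: take it from the wooden rest, lay it on the anvil table of the measuring stand and slide it in under the spindle, straight along the middle, until its end butts gently against the stop bar. Then, pinching the ratchet thimble at the top only lightly, turn it clockwise until the spindle has closed on the strip and the ratchet slips; let it slip about a quarter of a turn, stop there and let go, leaving the strip clamped against the stop and everything else undisturbed.

Things in the scene. Friction and masses are not known exactly. Their poses are not given: they have to be found in the camera images.
- strip: flat bright aluminium strip, 140 x 24 x 8 mm (long along its x, thick along its z), about 60 g. Origin at its centre. It lies flat across the two rails of the wooden rest, its middle between the rails, the end nearer the robot overhanging the front rail by 49 mm; the outer 39 mm have free space beneath (36 mm to the bench). Both ends are alike.
- rest: fixed beech parts rest, 95 x 185 mm on plan, two rails (tops 36 mm above the bench, 12 mm thick, centred at x = -15 and +45 mm) with three notches at y = -60, 0 and +60 mm that hold the samples along x; teeth between them stand 8 mm above the rails. Origin on the bench below the middle of the middle sample.
- headpin: round steel pin, 16 mm diameter, 140 mm long with a 25 mm head at its far end, lying in another notch of the rest: leave alone. Origin at its centre.
- squarebar: square steel bar, 14 x 14 x 140 mm, lying in another notch of the rest: leave alone. Origin at its centre.
- ringgauge: steel setting ring lying on the bench, 64 mm outside, 32 mm bore, 20 mm high: leave alone. Origin at the centre of its underside.
- stand: fixed measuring stand: grey cast base 160 x 200 mm (top 28 mm above the bench), 28 mm column at y = +85 mm (top at 166 mm) and a ground steel anvil table. Origin on the bench under the spindle axis; x points from the table's front to the back stop. The strip goes in along +x in the middle of the table (y = 0); home, it overhangs the table's front edge by 40 to 60 mm.
- table_front (a point): middle of the front edge (towards the robot) of the anvil table's flat top, 70 mm above the bench and 70 mm in front of the spindle axis; axes as the stand's. The table is 56 mm wide, 14 mm thick and 110 mm long.
- backstop: back stop: guide block at the rear of the table carrying a low stop bar (44 mm wide, 5.5 mm high) on two rods. Origin at the foot of the block's front face, on the table top, 40 mm behind the spindle axis; x points the way the strip is pushed. The bar is clamped with its face 10 to 30 mm before this point (not in the state); home, the strip's centre is 70 mm before that face. 2 to 6 N seats it
- head: micrometer head, axis vertical, on the column: 8 mm steel spindle (does not rotate), 30 mm barrel with a display (to 22 mm in front of the axis), 20 mm thimble, ratchet thimble on top. Origin on the axis 117 mm below ratchet_grip. A clockwise turn (from above) feeds the spindle down 10 mm; it starts about 2 to 7 mm above an 8 mm strip (not in the state) and needs about 0.5 rad more to press up.
- ratchet_grip (a point): centre of the ratchet thimble, the fluted aluminium sleeve at the very top: 24 mm diameter, 36 mm high, vertical; point on the axis, half-way up. It stays at its height. Turned clockwise it drives the spindle (drag 0.026 N m) until 0.05 N m, about 14 N on the strip, then slips. 6 to 15 N a finger holds it. Let go, the head keeps the force; turned anticlockwise it opens.
- ratchet (a joint): how far the ratchet has slipped on the thimble, rad, clockwise positive, 0 at the start
There are look-alikes about, which are no part of the job. Of the things shaped like the strip, the aluminium one is meant.

How it is judged:
By the outcome, as a careful person would: the job done as asked, in the order asked, and still so for the second after the job is handed in, with the robot touching nothing.
It also fails if it takes over 72 s, if anything falls off the work surface, if the arm or the gripper's body presses on something with over 40 N, if the wrist force passes 120 N, or if a joint passes its speed limit or range.

## Working session

There is one attempt and no reset: what is moved stays moved. The work goes in short steps, Python scripts to look and compute and a tool call to move; the robot and the scene stay as the last step left them, time stands still between calls to the robot, and variables do not carry over. Pictures are saved under pics/ and viewed, and the job is handed in when it is done.

Besides the shell and the picture viewer there is one more tool, called by a JSON object that holds its "method" and its "body". send_rows: Moves the arm, as the interface text tells. Its arguments: {"type":"object","properties":{"rows":{"type":"string"}},"required":["rows"]}

```bash
ls; mkdir -p pics
python3 - <<'E'
from rig import observe, cams, robot
import cv2
print(observe())
for n in("scene","top"):
    c=cams.calibration(n);print(n,c)
    cv2.imwrite(f"pics/{n}0.png",cams.camera(n)[:,:,::-1])
print(robot.hold_point_z)
E
```

```text
pics
{'clock': 0.0, 'joint_pos': array([ 1.15080733,  0.52200869, -0.03631433,  1.59998631,  0.02121538,
        1.0211188 , -0.11279078]), 'qd': array([-0.0003815 ,  0.00054045,  0.00039523,  0.00040591, -0.00056317,
       -0.00081596,  0.00058255]), 'joint_efforts': array([-8.81928245e-04, -9.27120137e+01,  1.97953865e+00, -3.69940102e+01,
        1.77889882e-02,  8.12871032e-03,  4.17853741e-06]), 'position': array([ 0.21402693, -0.5868563 ,  0.23073697]), 'tool_rot': array([ 0.57902538,  0.40557157,  0.57972178, -0.40517153]), 'contact_force': array([-0.38410961,  0.45008641, -0.44856945]), 'moment': array([ 0.01336041,  0.01715212, -0.0440802 ]), 'opening': 0.9995210728754423}
scene {'intrinsics': array([[593.11549397,   0.        , 322.11351121],
       [  0.        , 593.11549397, 240.58972623],
       [  0.        ,   0.        ,   1.        ]]), 'distortion': array([-0.08830187,  0.        ,  0.        ,  0.        ,  0.        ]), 'world_from_camera': array([[ 0.47263381, -0.71281999,  0.51817463,  1.24175396],
       [ 0.88111623,  0.37165456, -0.29241594, -0.50103918],
       [ 0.01585796,  0.59477773,  0.80373377,  1.18638497],
       [ 0.        ,  0.        ,  0.        ,  1.        ]])}
top {'intrinsics': array([[487.27361405,   0.        , 322.15742071],
       [  0.        , 487.27361405, 235.09440722],
       [  0.        ,   0.        ,   1.        ]]), 'distortion': array([-0.11611221,  0.        ,  0.        ,  0.        ,  0.        ]), 'world_from_camera': array([[-4.52779246e-02,  9.76961245e-01, -2.08558468e-01,
         4.00250606e-01],
       [-9.98974409e-01, -4.42382177e-02,  9.64939810e-03,
        -1.04922573e-01],
       [ 2.00833055e-04,  2.08781477e-01,  9.77962297e-01,
         9.67533204e-01],
       [ 0.00000000e+00,  0.00000000e+00,  0.00000000e+00,
         1.00000000e+00]])}
0.0187
```

View pics/scene0.png

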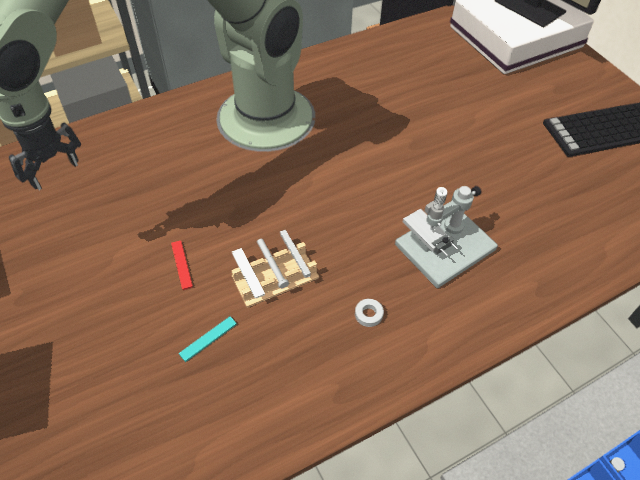

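View pics/top0.png

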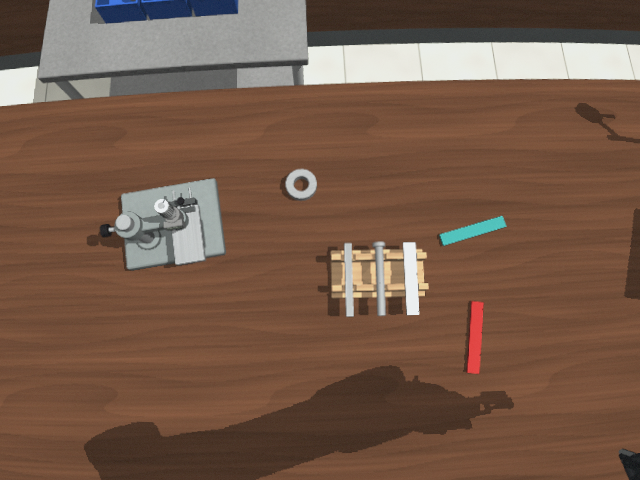

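Strip-like things in the top picture: a bright bar in the right notch (411,279), a red bar (475,337), a cyan bar (473,230), the square bar (348,279) and the pin (380,279). The bright, wide one at (411,279) fits the description, so I'll check it in crops.

Run:
```python
import cv2
t=cv2.imread("pics/top0.png");s=cv2.imread("pics/scene0.png")
def crop(im,x0,y0,w,h,k,n): cv2.imwrite(n,cv2.resize(im[y0:y0+h,x0:x0+w],None,fx=k,fy=k,interpolation=cv2.INTER_CUBIC))
crop(t,320,230,120,95,6,"pics/ct_rest.png")
crop(t,95,170,140,105,5.7,"pics/ct_stand.png")
crop(s,390,175,115,115,5.2,"pics/cs_stand.png")
crop(s,225,220,105,90,6,"pics/cs_rest.png")
```

```text
(no output)
```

View pics/ct_rest.png

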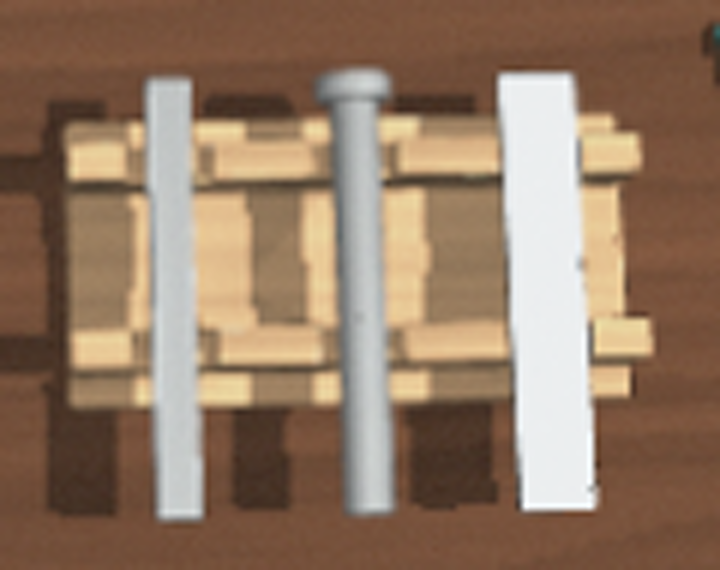

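View pics/ct_stand.png

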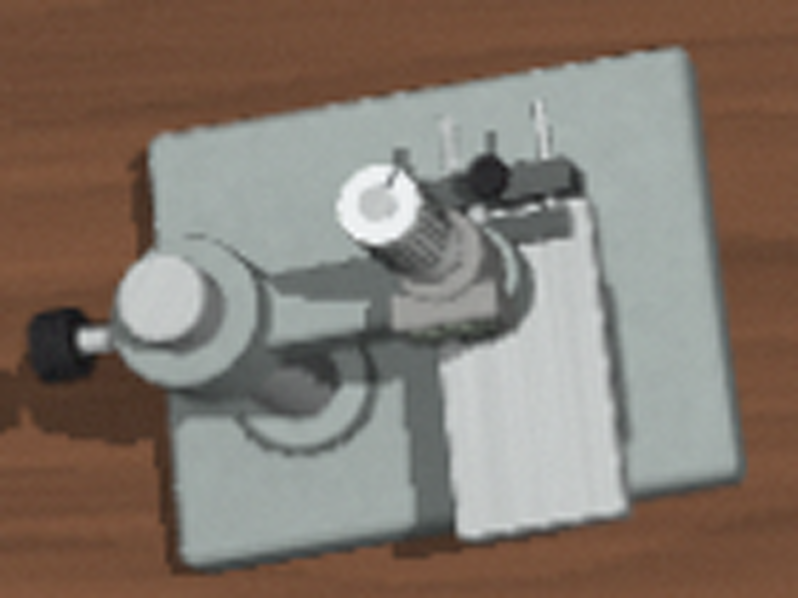

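View pics/cs_stand.png

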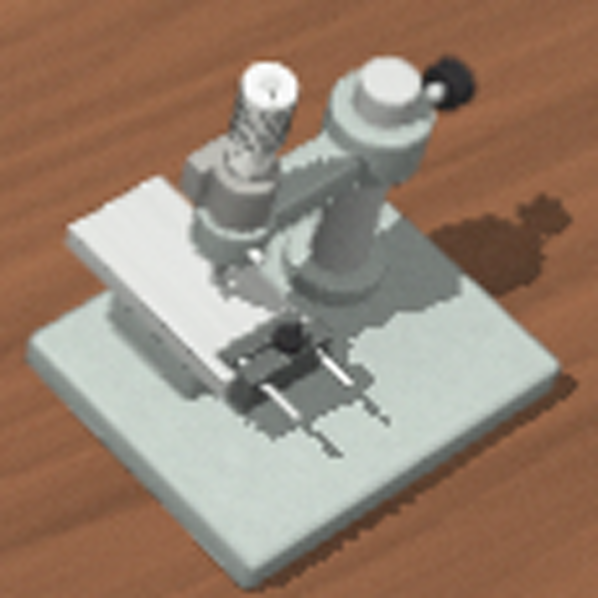

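View pics/cs_rest.png

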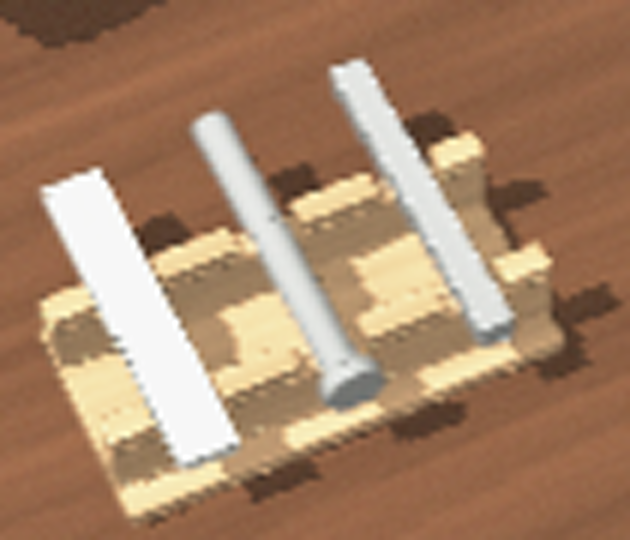

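```bash
cat > h.py <<'E'
import numpy as np, cv2, json, os
from scipy.spatial.transform import Rotation as R
from scipy.optimize import least_squares
from rig import observe, cams, robot
def ray(n,p):
    c=cams.calibration(n);u=cv2.undistortPoints(np.array([[p]],float),c["intrinsics"],c["distortion"])[0,0]
    T=c["world_from_camera"];d=T[:3,:3]@np.array([u[0],-u[1],-1]);return T[:3,3],d/np.linalg.norm(d)
def onz(n,p,z):
    o,d=ray(n,p);return o+d*(z-o[2])/d[2]
def proj(n,P):
    c=cams.calibration(n);T=np.linalg.inv(c["world_from_camera"]);P=np.atleast_2d(P);q=P@T[:3,:3].T+T[:3,3]
    return cv2.projectPoints(q*[1,-1,-1],np.zeros(3),np.zeros(3),c["intrinsics"],c["distortion"])[0][:,0]
def tri(p1,p2):
    a,d=ray("scene",p1);b,e=ray("top",p2)
    s=np.linalg.lstsq(np.c_[d,-e],b-a,rcond=None)[0];A=a+s[0]*d;B=b+s[1]*e
    return (A+B)/2,np.linalg.norm(A-B)
def full(p,x0,y0,k): return ((p[0]+.5)/k-.5+x0,(p[1]+.5)/k-.5+y0)
def Rm(o=None):
    q=(o or observe())["tool_rot"];return R.from_quat([q[1],q[2],q[3],q[0]])
E
python3 - <<'E'
from h import *
np.set_printoptions(precision=4,suppress=True)
ft=lambda p:full(p,320,230,6); fs=lambda p:full(p,225,220,6)
C=[onz("top",ft(p),.044) for p in[(498,73),(574,72),(596,509),(521,510)]]
print("strip top",np.array(C),np.mean(C,0)); d=(C[0]+C[1]-C[2]-C[3])/2;print(np.linalg.norm(d),np.degrees(np.arctan2(d[1],d[0])),[np.linalg.norm(C[0]-C[1]),np.linalg.norm(C[2]-C[3])])
C=[onz("scene",fs(p),.044) for p in[(42,188),(100,170),(240,444),(180,465)]]
print("strip scene",np.array(C),np.mean(C,0)); d=(C[2]+C[3]-C[0]-C[1])/2;print(np.linalg.norm(d),np.degrees(np.arctan2(d[1],d[0])))
ft=lambda p:full(p,95,170,5.7); fs=lambda p:full(p,390,175,5.2)
A=onz("top",ft((457,540)),.07);B=onz("top",ft((632,512)),.07);print("table top",A,B,np.linalg.norm(A-B),(A+B)/2,np.degrees(np.arctan2(*(A-B)[[1,0]]))-90)
D=onz("top",ft((585,197)),.07);print("rear right",D,np.linalg.norm(D-B),np.degrees(np.arctan2(*(D-B)[[1,0]])))
A=onz("scene",fs((68,237)),.07);B=onz("scene",fs((155,177)),.07);E=onz("scene",fs((232,383)),.07);print("table scene",A,B,E,np.linalg.norm(A-B),np.linalg.norm(A-E),np.degrees(np.arctan2(*(E-A)[[1,0]])))
print("ratchet top",tri(fs((271,83)),ft((378,204))))
for n,f,ps in(("top",ft,[(150,140),(688,48),(745,482),(183,567)]),("scene",fs,[(28,350),(245,583),(560,365)])):
    print("base",n,np.array([onz(n,f(p),.028) for p in ps]))
E
```

```text
strip top [[ 0.577  -0.2692  0.044 ]
 [ 0.5762 -0.294   0.044 ]
 [ 0.436  -0.2895  0.044 ]
 [ 0.437  -0.2658  0.044 ]] [ 0.5065 -0.2796  0.044 ]
0.14012464856429493 -1.60819382203365 [np.float64(0.02476935555955591), np.float64(0.023776456228070144)]
strip scene [[ 0.4331 -0.2896  0.044 ]
 [ 0.4356 -0.2658  0.044 ]
 [ 0.576  -0.2701  0.044 ]
 [ 0.574  -0.2938  0.044 ]] [ 0.5047 -0.2798  0.044 ]
0.14072869616410108 -1.743102326460244
table top [0.548  0.1657 0.07  ] [0.5549 0.1071 0.07  ] 0.05896777182982351 [0.5515 0.1364 0.07  ] 6.720468984035094
rear right [0.6634 0.1238 0.07  ] 0.10972350302796889 8.737339642010154
table scene [0.5579 0.1066 0.07  ] [0.5464 0.163  0.07  ] [0.6627 0.1268 0.07  ] 0.05756769950782522 0.10672693561026136 10.92731282441432
ratchet top (array([0.6202, 0.1451, 0.2209]), np.float64(0.00072158027315041))
base top [[0.7051 0.2946 0.028 ]
 [0.7293 0.0979 0.028 ]
 [0.571  0.0776 0.028 ]
 [0.5494 0.2759 0.028 ]]
base scene [[0.5805 0.0759 0.028 ]
 [0.7346 0.0929 0.028 ]
 [0.7047 0.2951 0.028 ]]
```

```bash
cat >> h.py <<'E'
def plan(pos,yaw,o=None):
    """yaw: world angle (rad) of the jaw axis (tool z), tool down; returns rows numbers"""
    o=o or observe();r=Rm(o);best=None
    for s in(0,np.pi):
        z=np.array([np.cos(yaw+s),np.sin(yaw+s),0]);x=np.array([0,0,-1.]);y=np.cross(z,x)
        rv=(r.inv()*R.from_matrix(np.c_[x,y,z])).as_rotvec()
        if best is None or np.linalg.norm(rv)<np.linalg.norm(best): best=rv
    d=r.inv().apply(np.array(pos)-o["position"])*1000
    print("shift mm",d.round(2),"turn",best.round(4),"q7",o["joint_pos"][6].round(3),"F",o["contact_force"].round(2),"M",o["moment"].round(3),"open",round(o["opening"],4),"t",o["clock"])
    return d,best
E
python3 - <<'E'
from h import *
np.set_printoptions(precision=4,suppress=True)
print(Rm().as_matrix())
y=np.radians(-1.7);u=np.array([np.cos(y),np.sin(y),0])
g=np.array([.5056,-.2797,0])-0.050*u
print(g)
plan([g[0],g[1],.11],y+np.pi/2)
# stop bar etc
ft=lambda p:full(p,95,170,5.7)
yw=np.radians(7.0);S=np.array([.6205,.1452])
for p in[(512,243),(573,235),(512,218),(570,207),(583,197)]:
    P=onz("top",ft(p),.0755)[:2]-S;print(p,P@[np.cos(yw),np.sin(yw)],P@[-np.sin(yw),np.cos(yw)])
E
```

```text
[[-0.0004  0.9395  0.3427]
 [ 0.0009  0.3427 -0.9395]
 [-1.     -0.0001 -0.001 ]]
[ 0.4556 -0.2782  0.    ]
shift mm [ 120.98  332.74 -207.09] turn [ 0.3794 -0.001   0.0003] q7 -0.113 F [0.35 0.16 0.07] M [-0.038  0.051  0.071] open 1.0036 t 0.1
(512, 243) 0.026523628332873733 -0.0014335316407052762
(573, 235) 0.025750660025202023 -0.022224544481953698
(512, 218) 0.03516777940451415 -0.0023403357927951037
(570, 207) 0.035600143992231256 -0.02227777357538701
(583, 197) 0.0383103315446859 -0.02702784019700791
```

{"method": "send_rows", "body": {"rows": "20 55 -34 0.06 0 0 50; 40 110 -68 0.13 0 0 50; 60 165 -102 0.2 0 0 50; 80 220 -136 0.27 0 0 50; 100 275 -170 0.33 0 0 50; 115 315 -196 0.379 -0.001 0 50; 121 333 -207 0.379 -0.001 0 50; 121 333 -207 0.379 -0.001 0 50"}}

```text
clock: 1.1
position: [0.4573, -0.2758, 0.1093]
tool_rot: [-0.493, -0.506, -0.494, 0.506]
contact_force: [-0.5, 0.1, -0.3]
opening: 0.496
```

Run:
```python
from h import *
y=np.radians(-1.7)
plan([.4556,-.2782,.0205],y+np.pi/2);print(observe()["position"],observe()["joint_efforts"][6])
for n in("top","scene"): 
    cv2.imwrite(f"pics/{n}1.png",cams.camera(n)[:,:,::-1])
t=cv2.imread("pics/top1.png")[200:360,320:480]; s=cv2.imread("pics/scene1.png")[140:300,180:340]
cv2.imwrite("pics/c1.png",cv2.resize(np.hstack([t,s]),None,fx=2.5,fy=2.5,interpolation=cv2.INTER_CUBIC))
```

```text
shift mm [88.83 -1.61  2.51] turn [ 0.005  -0.0005  0.0008] q7 -1.161 F [-0.47  0.12 -0.33] M [ 0.002  0.03  -0.055] open 0.4963 t 1.1
[ 0.45734452 -0.27577424  0.10933245] -1.0058555379509926
```

View pics/c1.png

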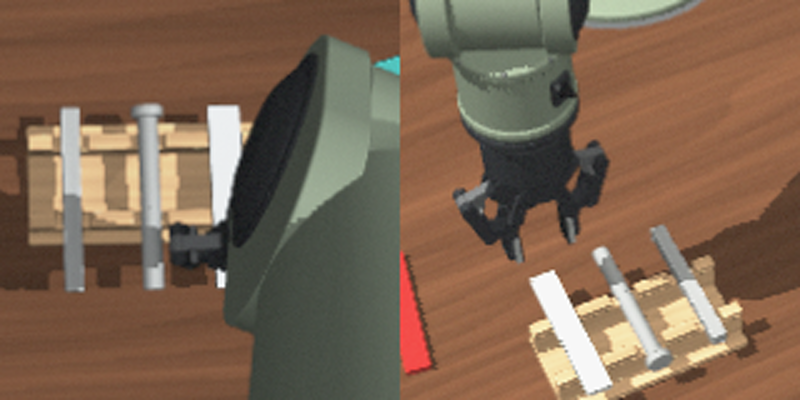

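{"method": "send_rows", "body": {"rows": "0 -1.6 2.5 0.005 0 0 50; 15 -1.6 2.5 0.005 0 0 50; 30 -1.6 2.5 0.005 0 0 50; 40 -1.6 2.5 0.005 0 0 50; 40 -1.6 2.5 0.005 0 0 45; 40 -1.6 2.5 0.005 0 0 45; 40 -1.6 2.5 0.005 0 0 45; 40 -1.6 2.5 0.005 0 0 45"}}

```text
clock: 2.2
position: [0.4546, -0.2811, 0.0706]
tool_rot: [-0.492, -0.508, -0.491, 0.509]
contact_force: [-0.4, 0.1, 0.3]
opening: 0.45
```

Run:
```python
from h import *
y=np.radians(-1.7)
plan([.4556,-.2782,.0200],y+np.pi/2);print(observe()["position"],observe()["joint_efforts"][6])
```

```text
shift mm [50.63  0.87 -3.04] turn [-0.0046  0.0012 -0.0007] q7 -1.16 F [-0.42  0.13  0.31] M [ 0.007 -0.004 -0.021] open 0.4499 t 2.2
[ 0.45459569 -0.28114724  0.07063168] 0.0003225939963158453
```

{"method": "send_rows", "body": {"rows": "0 0.9 -3 -0.0046 0 0 45; 10 0.9 -3 -0.0046 0 0 45; 25 0.9 -3 -0.0046 0 0 45; 40 0.9 -3 -0.0046 0 0 45; 50 0.9 -3 -0.0046 0 0 45; 50 0.9 -3 -0.0046 0 0 45; 50 0.9 -3 -0.0046 0 0 45; 50 0.9 -3 -0.0046 0 0 45"}}

```text
clock: 3.2
position: [0.4557, -0.2783, 0.0207]
tool_rot: [-0.493, -0.507, -0.492, 0.507]
contact_force: [-0.3, -0.5, 0.2]
opening: 0.447
```

Run:
```python
from h import *
y=np.radians(-1.7)
plan([.4556,-.2782,.0200],y+np.pi/2);print(observe()["position"],observe()["joint_efforts"][6])
for n in("top","scene"): 
    cv2.imwrite(f"pics/{n}2.png",cams.camera(n)[:,:,::-1])
s=cv2.imread("pics/scene2.png")[200:320,170:330]
cv2.imwrite("pics/c2.png",cv2.resize(s,None,fx=5,fy=5,interpolation=cv2.INTER_CUBIC))
```

```text
shift mm [ 0.73 -0.09 -0.09] turn [ 0.      0.0013 -0.0009] q7 -1.165 F [-0.31 -0.49  0.23] M [ 0.069 -0.002 -0.025] open 0.4472 t 3.2
[ 0.45568874 -0.27829166  0.02073262] 0.00011402762083889684
```

View pics/c2.png

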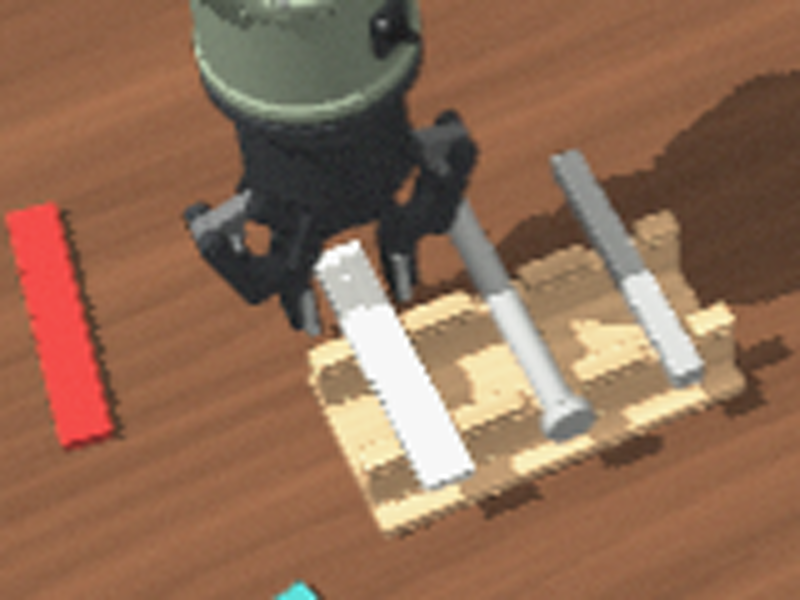

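The strip lies centred between the open fingers in the picture (about 345,270), and the pin is clear. I'll close gradually, which also shows how the opening maps to 24 mm.

{"method": "send_rows", "body": {"rows": "0 0 0 0 0 0 40; 0 0 0 0 0 0 36; 0 0 0 0 0 0 32; 0 0 0 0 0 0 30; 0 0 0 0 0 0 28; 0 0 0 0 0 0 27; 0 0 0 0 0 0 26; 0 0 0 0 0 0 26"}}

```text
clock: 4.3
position: [0.4554, -0.2781, 0.0203]
tool_rot: [-0.493, -0.507, -0.492, 0.508]
contact_force: [-0.4, 0.6, 2.2]
opening: 0.271
```

Run:
```python
from h import *
y=np.radians(-1.7)
plan([.4556,-.2782,.0200],y+np.pi/2);print(observe()["position"],observe()["joint_efforts"])
```

```text
shift mm [0.31 0.22 0.07] turn [ 0.      0.0009 -0.0001] q7 -1.165 F [-0.45  0.64  2.24] M [0.136 0.091 0.015] open 0.2708 t 4.3
[ 0.45537823 -0.2781221   0.02030876] [ 6.58017187e-02 -9.06256914e+01  3.66366684e+00 -1.95389110e+01
  3.05371487e-02 -1.94615736e-01 -1.47458230e-02]
```

{"method": "send_rows", "body": {"rows": "0 0 0 0 0 0 26; 0 0 0 0 0 0 26; 0 0 0 0 0 0 0; 0 0 0 0 0 0 0; 0 0 0 0 0 0 0; 0 0 0 0 0 0 0; 0 0 0 0 0 0 0; 0 0 0 0 0 0 0"}}

```text
clock: 5.3
position: [0.4554, -0.2782, 0.0203]
tool_rot: [-0.493, -0.507, -0.492, 0.508]
contact_force: [-1.1, 0.9, 2.5]
opening: 0.266
```

Run:
```python
from h import *
y=np.radians(7.0);S=np.array([.6205,.1452]);u=np.array([np.cos(y),np.sin(y)])
o=observe();print(o["opening"],o["contact_force"],o["position"])
g=S-.129*u
print(g);plan([g[0],g[1],.12],y+np.pi/2)
```

```text
0.26639952759085356 [-1.13075569  0.85183173  2.49030608] [ 0.45542679 -0.27815502  0.0203033 ]
[0.49246155 0.12947885]
shift mm [-100.08   24.94 -408.46] turn [-1.519e-01  1.000e-03 -1.000e-04] q7 -1.165 F [-1.13  0.85  2.49] M [0.159 0.177 0.05 ] open 0.2664 t 5.3
```

{"method": "send_rows", "body": {"rows": "-5 0 0 0 0 0 0; -20 0 0 0 0 0 0; -45 0 0 0 0 0 0; -75 0 0 0 0 0 0; -100 0 0 0 0 0 0; -100 4 -50 -0.03 0 0 0; -100 6 -105 -0.06 0 0 0; -100 10 -160 -0.08 0 0 0"}}

```text
clock: 6.3
position: [0.4702, -0.117, 0.1213]
tool_rot: [0.513, 0.487, 0.512, -0.487]
contact_force: [1.7, -0.6, -0.4]
opening: 0.267
```

Run:
```python
from h import *
y=np.radians(7.0);S=np.array([.6205,.1452]);u=np.array([np.cos(y),np.sin(y)])
g=S-.129*u
print(g);plan([g[0],g[1],.12],y+np.pi/2)
```

```text
[0.49246155 0.12947885]
shift mm [   1.     34.67 -245.05] turn [-0.0717  0.0013 -0.0013] q7 -1.414 F [ 1.65 -0.6  -0.44] M [-0.004 -0.067 -0.02 ] open 0.2667 t 6.3
```

Run:
```python
from h import *
y=np.radians(7.0);S=np.array([.6205,.1452]);u=np.array([np.cos(y),np.sin(y)])
g=S-.205*u
print(g);plan([g[0],g[1],.12],y+np.pi/2)
```

```text
[0.41702804 0.12021678]
shift mm [   0.91  -41.14 -239.61] turn [-0.0717  0.0013 -0.0013] q7 -1.414 F [ 1.65 -0.6  -0.44] M [-0.004 -0.067 -0.02 ] open 0.2667 t 6.3
```

{"method": "send_rows", "body": {"rows": "0 -12 -50 -0.02 0 0 0; 0 -24 -100 -0.04 0 0 0; 0 -32 -150 -0.06 0 0 0; 0 -38 -200 -0.072 0 0 0; 0 -41 -235 -0.072 0 0 0; 0 -41 -241 -0.072 0 0 0; 0 -41 -241 -0.072 0 0 0; 0 -41 -241 -0.072 0 0 0"}}

```text
clock: 7.3
position: [0.4173, 0.1191, 0.1201]
tool_rot: [0.53, 0.469, 0.529, -0.469]
contact_force: [-1.0, 0.3, -0.8]
opening: 0.265
```

Run:
```python
from h import *
y=np.radians(7.0);S=np.array([.6205,.1452]);u=np.array([np.cos(y),np.sin(y)])
g=S-.205*u
plan([g[0],g[1],.0573],y+np.pi/2);print(observe()["position"])
for n in("top","scene"): 
    cv2.imwrite(f"pics/{n}3.png",cams.camera(n)[:,:,::-1])
t=cv2.imread("pics/top3.png")[170:310,90:250];s=cv2.imread("pics/scene3.png")[150:290,350:510]
cv2.imwrite("pics/c3t.png",cv2.resize(t,None,fx=5,fy=5,interpolation=cv2.INTER_CUBIC)[:600])
cv2.imwrite("pics/c3s.png",cv2.resize(s,None,fx=5,fy=5,interpolation=cv2.INTER_CUBIC)[:600])
```

```text
shift mm [62.85 -0.15 -1.23] turn [-0.0014  0.0013 -0.0002] q7 -1.902 F [-1.01  0.32 -0.82] M [-0.063  0.027  0.016] open 0.2655 t 7.3
[0.41729986 0.11909561 0.12014742]
```

View pics/c3t.png

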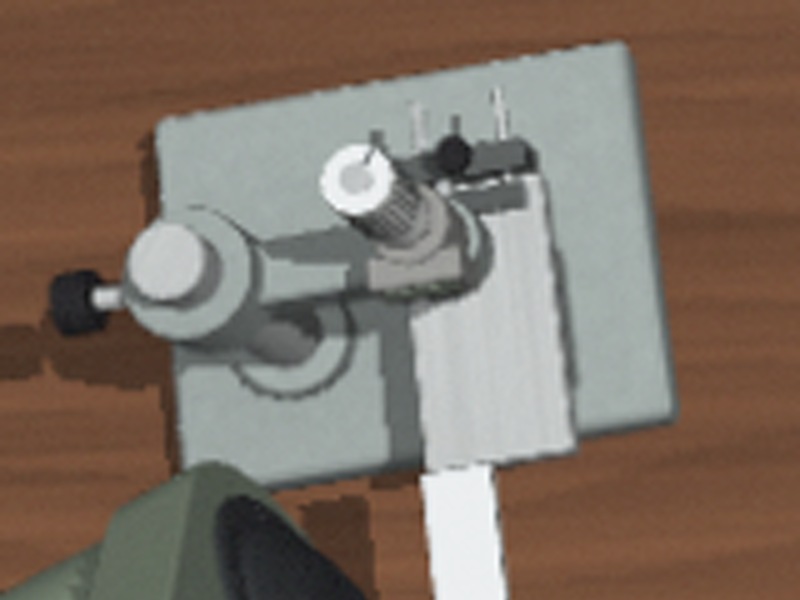

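View pics/scene3.png

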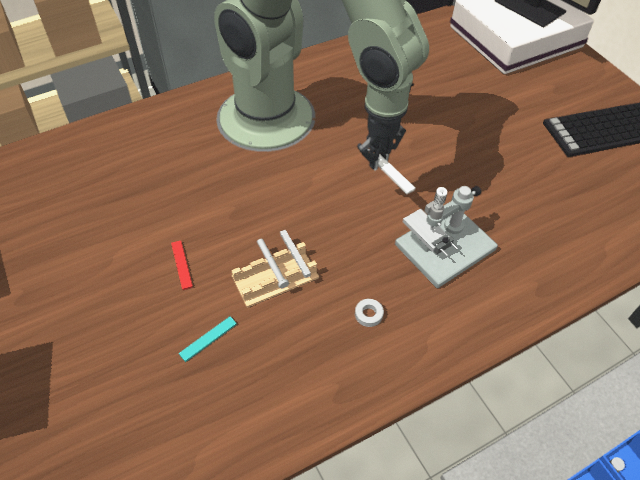

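{"method": "send_rows", "body": {"rows": "10 0 -1 0 0.001 0 0; 22 0 -1 0 0.001 0 0; 36 0 -1 0 0.001 0 0; 50 0 -1 0 0.001 0 0; 58 0 -1 0 0.001 0 0; 63 0 -1 0 0.001 0 0; 63 0 -1 0 0.001 0 0; 63 0 -1 0 0.001 0 0"}}

```text
clock: 8.4
position: [0.4171, 0.1212, 0.0572]
tool_rot: [0.53, 0.469, 0.53, -0.468]
contact_force: [0.5, -0.7, 0.3]
opening: 0.267
```

Run:
```python
from h import *
y=np.radians(7.0);S=np.array([.6205,.1452]);u=np.array([np.cos(y),np.sin(y)])
g=S-.135*u
plan([g[0],g[1],.0573],y+np.pi/2);print(observe()["position"],observe()["joint_efforts"])
for n in("top","scene"): 
    cv2.imwrite(f"pics/{n}4.png",cams.camera(n)[:,:,::-1])
t=cv2.imread("pics/top4.png")[170:270,150:250];s=cv2.imread("pics/scene4.png")[170:270,370:470]
cv2.imwrite("pics/c4t.png",cv2.resize(t,None,fx=6,fy=6,interpolation=cv2.INTER_CUBIC)[:600])
cv2.imwrite("pics/c4s.png",cv2.resize(s,None,fx=6,fy=6,interpolation=cv2.INTER_CUBIC)[:600])
```

```text
shift mm [-0.09 69.79  0.98] turn [ 0.0001 -0.0002 -0.0005] q7 -1.919 F [ 0.47 -0.66  0.28] M [ 0.007  0.085 -0.024] open 0.2669 t 8.4
[0.41711958 0.12120542 0.0571721 ] [-4.52041521e-02 -7.33469152e+01  2.16327533e+00 -1.64721018e+01
  1.37351191e-02 -4.59124160e-02 -1.54873069e-03]
```

View pics/c4t.png

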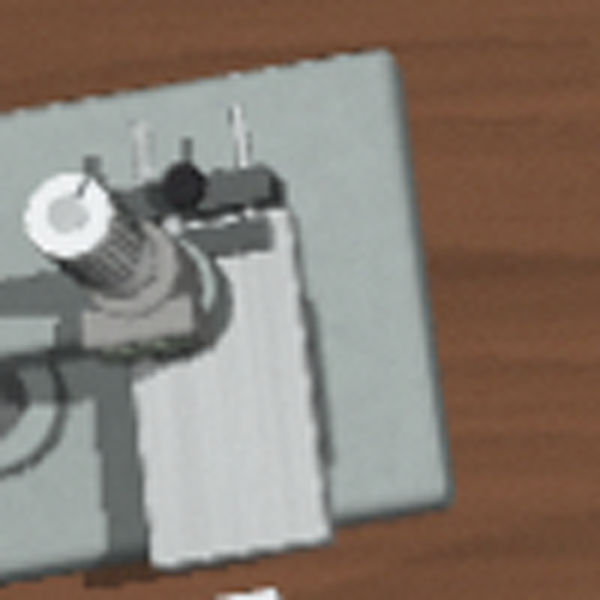

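View pics/c4s.png

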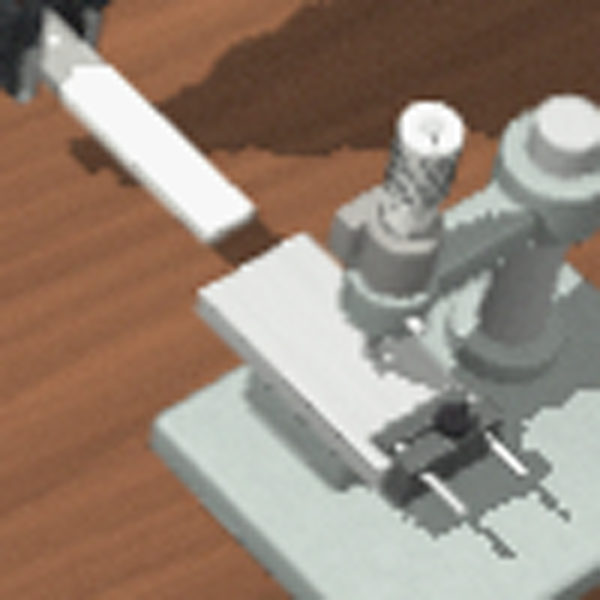

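Run:
```python
from h import *
y=np.radians(7.0);S=np.array([.6205,.1452]);u=np.array([np.cos(y),np.sin(y)]);v=np.array([-u[1],u[0]])
def L(n,p,x0,y0,z):
    P=onz(n,full(p,x0,y0,6),z)[:2]-S;return np.round(1000*np.array([P@u,P@v]),1)
for n,x0,y0,ps in(("scene",370,170,[("strip end R",(212,243),.081),("strip end L",(255,212),.081),("strip side R",(62,88),.081),("strip side L",(110,68),.081),("tab R",(200,295),.07),("tab L",(300,236),.07),("tab rear R",(385,490),.07)]),
  ("top",150,170,[("strip end L",(217,598),.081),("strip end R",(277,588),.081),("tab L",(153,569),.07),("tab R",(332,541),.07),("tabrear R",(290,215),.07)])):
    for a,p,z in ps: print(n,a,L(n,p,x0,y0,z))
```

```text
scene strip end R [-81.8 -12.8]
scene strip end L [-84.4  12.2]
scene strip side R [-181.8  -10.7]
scene strip side L [-179.2   13. ]
scene tab R [-69.9 -27.4]
scene tab L [-70.4  26.5]
scene tab rear R [ 45.5 -30. ]
top strip end L [-84.2   6.6]
top strip end R [-84.1 -12.4]
top tab L [-69.7  28.5]
top tab R [-70.2 -28.7]
top tabrear R [ 37.2 -27.6]
```

{"method": "send_rows", "body": {"rows": "-2 0 1 0 0 0 0; -2 10 1 0 0 0 0; -2 25 1 0 0 0 0; -2 40 1 0 0 0 0; -2 55 1 0 0 0 0; -2 65 1 0 0 0 0; -2 70 1 0 0 0 0; -2 70 1 0 0 0 0"}}

```text
clock: 9.5
position: [0.4865, 0.1287, 0.0588]
tool_rot: [0.53, 0.468, 0.53, -0.469]
contact_force: [0.3, -0.3, -0.6]
opening: 0.263
```

Run:
```python
from h import *
y=np.radians(7.0);S=np.array([.6205,.1452]);u=np.array([np.cos(y),np.sin(y)])
g=S-.135*u
plan([g[0],g[1],.0543],y+np.pi/2);print(observe()["position"],observe()["joint_efforts"])
for n in("top","scene"): 
    cv2.imwrite(f"pics/{n}5.png",cams.camera(n)[:,:,::-1])
t=cv2.imread("pics/top5.png")[170:270,150:250];s=cv2.imread("pics/scene5.png")[170:270,370:470]
cv2.imwrite("pics/c5.png",cv2.resize(np.hstack([t,s]),None,fx=4,fy=4,interpolation=cv2.INTER_CUBIC))
```

```text
shift mm [ 4.5  -0.   -0.09] turn [0.0002 0.     0.0002] q7 -1.873 F [ 0.28 -0.29 -0.62] M [-0.043  0.005  0.085] open 0.2627 t 9.5
[0.48652233 0.12865959 0.05879848] [ 2.41583129e-01 -8.37971950e+01  2.27171727e+00 -2.18697864e+01
  2.47908529e-02  3.48894903e-02  5.98048721e-02]
```

View pics/c5.png

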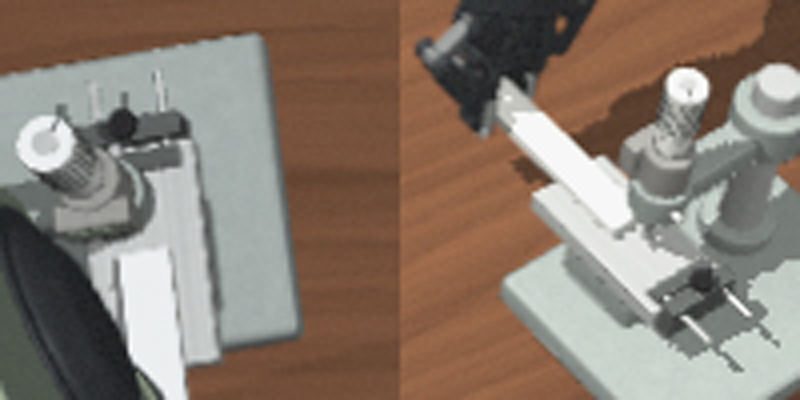

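{"method": "send_rows", "body": {"rows": "1 0 0 0 0 0 0; 2 0 0 0 0 0 0; 2.5 0 0 0 0 0 0; 3 0 0 0 0 0 0; 3.5 0 0 0 0 0 0; 3.8 0 0 0 0 0 0; 3.8 0 0 0 0 0 0; 3.8 0 0 0 0 0 0"}}

```text
clock: 10.6
position: [0.4866, 0.1287, 0.0551]
tool_rot: [0.53, 0.468, 0.53, -0.468]
contact_force: [0.0, -0.1, -0.2]
opening: 0.269
```

```bash
cat > r.py <<'E'
from h import *
y=np.radians(7.0);S=np.array([.6205,.1452]);u=np.array([np.cos(y),np.sin(y)])
o=observe();P=o["position"];d=(P[:2]-S);v=np.array([-u[1],u[0]])
print("x",(d@u*1000).round(2),"y",(d@v*1000).round(2),"z",(P[2]*1000).round(2),"Fu",(o["contact_force"][:2]@u).round(2),"Fv",(o["contact_force"][:2]@v).round(2),"Fz",o["contact_force"][2].round(2),"M",o["moment"].round(3),"tau",o["joint_efforts"][[0,5,6]].round(4),"open",round(o["opening"],4),"q7",o["joint_pos"][6].round(3))
E
python3 r.py
```

```text
x -134.96 y -0.05 z 55.12 Fu -0.0 Fv -0.09 Fz -0.2 M [-0.013 -0.012 -0.033] tau [-0.0022 -0.0293 -0.0002] open 0.2691 q7 -1.874
```

{"method": "send_rows", "body": {"rows": "0.3 0 0 0 0 0 0; 0.6 0 0 0 0 0 0; 0.8 0 0 0 0 0 0; 0.8 0 0 0 0 0 0; 0.8 0 0 0 0 0 0; 0.8 0 0 0 0 0 0; 0.8 0 0 0 0 0 0; 0.8 0 0 0 0 0 0"}}

```text
clock: 11.6
position: [0.4865, 0.1287, 0.0543]
tool_rot: [0.53, 0.469, 0.53, -0.468]
contact_force: [-0.2, 0.8, -0.1]
opening: 0.267
```

```bash
python3 r.py
```

```text
x -134.97 y -0.05 z 54.31 Fu -0.15 Fv 0.79 Fz -0.12 M [0.012 0.018 0.058] tau [ 0.0795 -0.0534 -0.0067] open 0.2667 q7 -1.874
```

{"method": "send_rows", "body": {"rows": "0.2 0 0 0 0 0 0; 0.4 0 0 0 0 0 0; 0.6 0 0 0 0 0 0; 0.6 0 0 0 0 0 0; 0.6 0 0 0 0 0 0; 0.6 0 0 0 0 0 0; 0.6 0 0 0 0 0 0; 0.6 0 0 0 0 0 0"}}

```text
clock: 12.6
position: [0.4865, 0.1287, 0.0537]
tool_rot: [0.53, 0.468, 0.53, -0.468]
contact_force: [-1.0, 0.8, 2.1]
opening: 0.267
```

```bash
python3 r.py
```

```text
x -135.0 y -0.03 z 53.71 Fu -0.93 Fv 0.94 Fz 2.07 M [ 0.091  0.105 -0.003] tau [ 0.2563 -0.2255 -0.02  ] open 0.2675 q7 -1.874
```

{"method": "send_rows", "body": {"rows": "-0.2 3 0 0 0 0 0; -0.2 8 0 0 0 0 0; -0.2 14 0 0 0 0 0; -0.2 20 0 0 0 0 0; -0.2 26 0 0 0 0 0; -0.2 31 0 0 0 0 0; -0.2 34 0 0 0 0 0; -0.2 34 0 0 0 0 0"}}

```text
clock: 13.6
position: [0.5209, 0.1329, 0.054]
tool_rot: [0.53, 0.469, 0.529, -0.468]
contact_force: [-0.9, -0.3, 5.1]
opening: 0.268
```

```bash
python3 r.py;python3 - <<'E'
from h import *
for n in("top","scene"): 
    cv2.imwrite(f"pics/{n}6.png",cams.camera(n)[:,:,::-1])
t=cv2.imread("pics/top6.png")[170:270,150:250];s=cv2.imread("pics/scene6.png")[170:270,370:470]
cv2.imwrite("pics/c6.png",cv2.resize(np.hstack([t,s]),None,fx=4,fy=4,interpolation=cv2.INTER_CUBIC))
E
```

```text
x -100.35 y -0.07 z 54.03 Fu -0.89 Fv -0.16 Fz 5.14 M [-0.049 -0.016 -0.023] tau [-0.0441  0.0269  0.032 ] open 0.2681 q7 -1.856
```

View pics/c6.png

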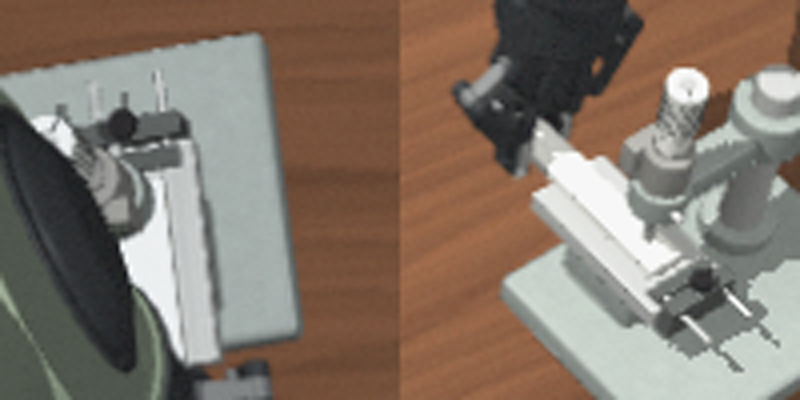

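{"method": "send_rows", "body": {"rows": "-0.2 0.5 0 0 0 0 0; -0.2 1 0 0 0 0 0; -0.2 1.5 0 0 0 0 0; -0.2 2 0 0 0 0 0; -0.2 2.5 0 0 0 0 0; -0.2 3 0 0 0 0 0; -0.2 3.3 0 0 0 0 0; -0.2 3.5 0 0 0 0 0"}}

```text
clock: 14.7
position: [0.5235, 0.1332, 0.0541]
tool_rot: [0.53, 0.468, 0.53, -0.469]
contact_force: [-2.7, -0.6, 5.2]
opening: 0.267
```

```bash
python3 r.py
```

```text
x -97.69 y -0.06 z 54.07 Fu -2.74 Fv -0.27 Fz 5.25 M [-0.112  0.501 -0.026] tau [ 2.249e-01 -8.850e-01 -4.000e-04] open 0.2671 q7 -1.854
```

{"method": "send_rows", "body": {"rows": "-0.3 0 0 0 0 0 0; -0.5 0 0 0 0 0 0; -0.5 0 0 0 0 0 0; -0.5 0 0 0 0 0 0; -0.5 0 0 0 0 0 0; -0.5 0 0 0 0 0 0; -0.5 0 0 0 0 0 0; -0.5 0 0 0 0 0 0"}}

```text
clock: 15.7
position: [0.5238, 0.1333, 0.0546]
tool_rot: [0.53, 0.469, 0.53, -0.468]
contact_force: [0.1, 0.8, -0.1]
opening: 0.27
```

```bash
python3 r.py
```

```text
x -97.46 y -0.06 z 54.61 Fu 0.17 Fv 0.81 Fz -0.08 M [ 0.019 -0.03  -0.059] tau [-0.0184  0.0174  0.0014] open 0.2698 q7 -1.854
```

{"method": "send_rows", "body": {"rows": "0.2 0 0 0 0 0 0; 0.3 0.3 0 0 0 0 0; 0.3 0.7 0 0 0 0 0; 0.3 1.1 0 0 0 0 0; 0.3 1.5 0 0 0 0 0; 0.3 1.5 0 0 0 0 0; 0.3 1.5 0 0 0 0 0; 0.3 1.5 0 0 0 0 0"}}

```text
clock: 16.7
position: [0.5253, 0.1335, 0.0543]
tool_rot: [0.53, 0.469, 0.53, -0.468]
contact_force: [-0.8, -0.1, 2.1]
opening: 0.266
```

```bash
python3 r.py
```

```text
x -95.92 y -0.01 z 54.32 Fu -0.79 Fv 0.01 Fz 2.13 M [0.034 0.196 0.032] tau [ 0.0653 -0.2727  0.0014] open 0.2665 q7 -1.853
```

{"method": "send_rows", "body": {"rows": "0 0.3 0 0 0 0 0; 0 0.6 0 0 0 0 0; 0 0.9 0 0 0 0 0; 0 1.2 0 0 0 0 0; 0 1.2 0 0 0 0 0; 0 1.2 0 0 0 0 0; 0 1.2 0 0 0 0 0; 0 1.2 0 0 0 0 0"}}

```text
clock: 17.7
position: [0.5265, 0.1336, 0.0543]
tool_rot: [0.53, 0.469, 0.53, -0.468]
contact_force: [-1.0, -0.2, 3.0]
opening: 0.266
```

```bash
python3 r.py
```

```text
x -94.76 y -0.05 z 54.3 Fu -0.99 Fv -0.03 Fz 2.98 M [-0.068  0.221 -0.001] tau [ 0.0601 -0.3779  0.003 ] open 0.2659 q7 -1.853
```

{"method": "send_rows", "body": {"rows": "-0.1 0.3 0 0 0 0 0; -0.1 0.6 0 0 0 0 0; -0.1 0.9 0 0 0 0 0; -0.1 1.2 0 0 0 0 0; -0.1 1.2 0 0 0 0 0; -0.1 1.2 0 0 0 0 0; -0.1 1.2 0 0 0 0 0; -0.1 1.2 0 0 0 0 0"}}

```text
clock: 18.7
position: [0.5277, 0.1337, 0.0544]
tool_rot: [0.53, 0.469, 0.53, -0.468]
contact_force: [-0.1, 0.2, 0.9]
opening: 0.267
```

```bash
python3 r.py
```

```text
x -93.5 y -0.06 z 54.43 Fu -0.11 Fv 0.2 Fz 0.88 M [-0.008  0.176 -0.045] tau [ 0.0117 -0.1647  0.0022] open 0.2669 q7 -1.852
```

{"method": "send_rows", "body": {"rows": "0 0.3 0 0 0 0 0; 0 0.6 0 0 0 0 0; 0 0.9 0 0 0 0 0; 0 1.2 0 0 0 0 0; 0 1.2 0 0 0 0 0; 0 1.2 0 0 0 0 0; 0 1.2 0 0 0 0 0; 0 1.2 0 0 0 0 0"}}

```text
clock: 19.7
position: [0.5278, 0.1338, 0.0543]
tool_rot: [0.529, 0.468, 0.53, -0.469]
contact_force: [-9.1, -0.3, 8.7]
opening: 0.265
```

```bash
python3 r.py;python3 - <<'E'
from h import *
for n in("top","scene"): 
    cv2.imwrite(f"pics/{n}7.png",cams.camera(n)[:,:,::-1])
t=cv2.imread("pics/top7.png")[190:230,165:215];s=cv2.imread("pics/scene7.png")[220:260,420:470]
cv2.imwrite("pics/c7.png",cv2.resize(np.hstack([t,s]),None,fx=8,fy=8,interpolation=cv2.INTER_CUBIC))
E
```

```text
x -93.42 y -0.06 z 54.34 Fu -9.04 Fv 0.76 Fz 8.71 M [-0.125  1.7    0.025] tau [ 0.7372 -2.4387  0.0101] open 0.2647 q7 -1.851
```

View pics/c7.png

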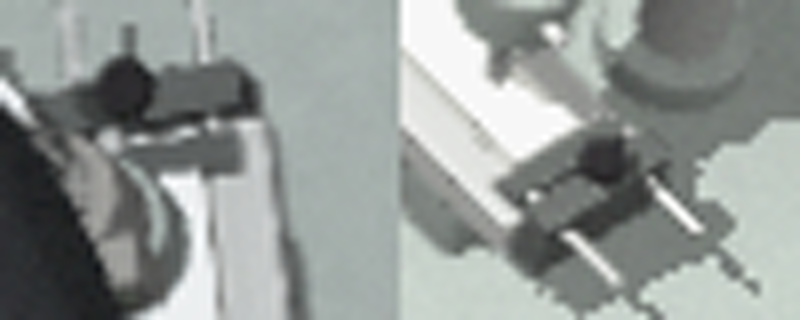

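Stop contact, at 9 N, which is a bit firm. I'll ease back to about 3–4 N.

{"method": "send_rows", "body": {"rows": "-0.2 -0.4 0 0 0 0 0; -0.2 -0.6 0 0 0 0 0; -0.2 -0.6 0 0 0 0 0; -0.2 -0.6 0 0 0 0 0; -0.2 -0.6 0 0 0 0 0; -0.2 -0.6 0 0 0 0 0; -0.2 -0.6 0 0 0 0 0; -0.2 -0.6 0 0 0 0 0"}}

```text
clock: 20.8
position: [0.5278, 0.1338, 0.0544]
tool_rot: [0.529, 0.468, 0.53, -0.469]
contact_force: [-5.9, -0.6, 0.2]
opening: 0.264
```

```bash
python3 r.py
```

```text
x -93.36 y -0.06 z 54.44 Fu -5.9 Fv 0.16 Fz 0.17 M [-0.121  1.041  0.07 ] tau [ 0.5087 -1.5044 -0.0259] open 0.2639 q7 -1.852
```

{"method": "send_rows", "body": {"rows": "0 -0.3 0 0 0 0 0; 0 -0.3 0 0 0 0 0; 0 -0.3 0 0 0 0 28; 0 -0.3 0 0 0 0 31; 0 -0.3 0 0 0 0 36; 0 -0.3 0 0 0 0 42; 0 -0.3 0 0 0 0 45; 0 -0.3 0 0 0 0 45"}}

```text
clock: 21.8
position: [0.528, 0.1338, 0.0546]
tool_rot: [0.53, 0.469, 0.53, -0.468]
contact_force: [0.5, -0.0, -0.5]
opening: 0.452
```

```bash
python3 r.py
python3 - <<'E'
from h import *
for n in("top","scene"): 
    cv2.imwrite(f"pics/{n}8.png",cams.camera(n)[:,:,::-1])
t=cv2.imread("pics/top8.png")[170:270,150:250];s=cv2.imread("pics/scene8.png")[170:270,370:470]
cv2.imwrite("pics/c8.png",cv2.resize(np.hstack([t,s]),None,fx=4,fy=4,interpolation=cv2.INTER_CUBIC))
E
```

```text
x -93.22 y -0.06 z 54.62 Fu 0.52 Fv -0.11 Fz -0.46 M [ 0.008 -0.061 -0.003] tau [ 0.0021 -0.0038 -0.    ] open 0.4516 q7 -1.852
```

View pics/c8.png

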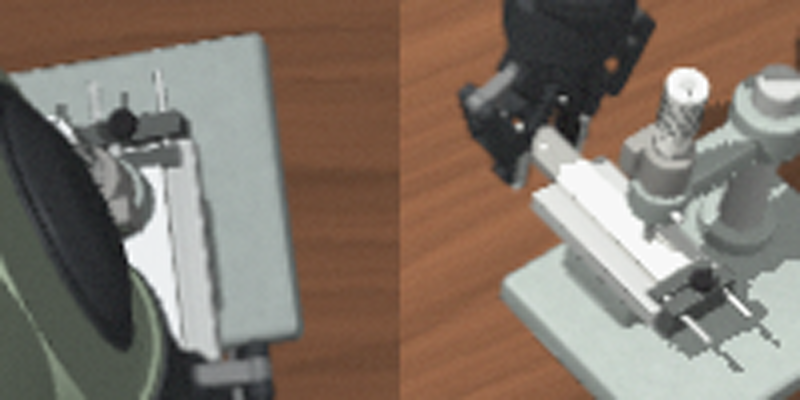

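{"method": "send_rows", "body": {"rows": "-15 0 0 0 0 0 45; -50 0 0 0 0 0 45; -100 0 0 0 0 0 45; -150 0 0 0 0 0 50; -190 0 0 -0.15 0 0 60; -205 0 0 -0.3 0 0 60; -205 0 0 -0.4 0 0 60; -205 0 0 -0.4 0 0 60"}}

```text
clock: 22.9
position: [0.5279, 0.1336, 0.2606]
tool_rot: [0.612, 0.354, 0.612, -0.354]
contact_force: [-0.3, -0.4, 0.2]
opening: 0.598
```

```bash
python3 r.py
python3 - <<'E'
from h import *
o=observe();print(o["joint_pos"].round(3))
r=Rm(o);z=r.as_matrix()[:,2];print(z)
plan([.6205,.1452,.255],np.arctan2(z[1],z[0]))
for n in("top","scene"): 
    cv2.imwrite(f"pics/{n}9.png",cams.camera(n)[:,:,::-1])
t=cv2.imread("pics/top9.png")[170:270,110:210];s=cv2.imread("pics/scene9.png")[170:270,370:470]
cv2.imwrite("pics/c9.png",cv2.resize(np.hstack([t,s]),None,fx=4,fy=4,interpolation=cv2.INTER_CUBIC))
E
```

```text
x -93.37 y -0.24 z 260.58 Fu -0.38 Fv -0.39 Fz 0.21 M [ 0.077 -0.059 -0.026] tau [0.4301 0.0609 1.805 ] open 0.5981 q7 -1.462
[-0.25   0.364 -0.14   1.776  0.059  1.005 -1.462]
[ 4.98239778e-01 -8.67039266e-01  1.88293824e-04]
shift mm [ 5.66 86.11 36.09] turn [ 0.      0.0002 -0.0009] q7 -1.462 F [-0.33 -0.43  0.21] M [ 0.077 -0.059 -0.026] open 0.5981 t 22.9
```

View pics/c9.png

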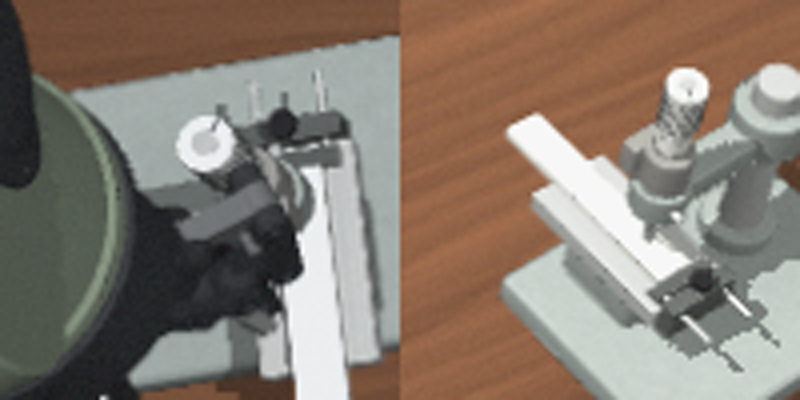

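{"method": "send_rows", "body": {"rows": "0 15 6 -0.18 0 0 60; 2 35 15 -0.36 0 0 60; 4 55 24 -0.54 0 0 60; 5 75 32 -0.72 0 0 60; 5 86 36 -0.9 0 0 60; 5 86 36 -1.08 0 0 60; 5 86 36 -1.26 0 0 60; 5 86 36 -1.44 0 0 60"}}

```text
clock: 24.0
position: [0.6202, 0.1455, 0.2544]
tool_rot: [0.693, -0.139, 0.694, 0.139]
contact_force: [-0.8, 0.2, 0.0]
opening: 0.602
```

{"method": "send_rows", "body": {"rows": "0 0 0 -0.18 0 0 60; 0 0 0 -0.36 0 0 60; 0 0 0 -0.54 0 0 60; 0 0 0 -0.72 0 0 60; 0 0 0 -0.9 0 0 60; 0 0 0 -1.08 0 0 60; 0 0 0 -1.26 0 0 60; 0 0 0 -1.44 0 0 60"}}

```text
clock: 25.0
position: [0.6203, 0.1454, 0.2544]
tool_rot: [0.429, -0.562, 0.43, 0.562]
contact_force: [-0.3, 0.7, 0.4]
opening: 0.596
```

```bash
cat > rr.py <<'E'
from h import *
import sys
o=observe();z=Rm(o).as_matrix()[:,2]
print(o["joint_pos"].round(3),o["position"].round(4),"tau",o["joint_efforts"][[0,5,6]].round(4))
plan([.6203,.1452,float(sys.argv[1])],np.arctan2(z[1],z[0]),o)
E
python3 rr.py .187
```

```text
[ 0.164  0.619 -0.773  1.511  0.451  1.196  1.152] [0.6203 0.1454 0.2544] tau [-2.2239 -0.2903 -4.241 ]
shift mm [ 6.744e+01 -2.000e-02 -1.900e-01] turn [-0.     -0.0003 -0.0006] q7 1.152 F [-0.31  0.7   0.36] M [-0.018  0.019  0.038] open 0.5962 t 25.0
```

{"method": "send_rows", "body": {"rows": "0 0 0 -0.18 0 0 60; 0 0 0 -0.36 0 0 60; 5 0 0 -0.54 0 0 60; 10 0 0 -0.7 0 0 60; 15 0 0 -0.7 0 0 60; 20 0 0 -0.7 0 0 60; 20 0 0 -0.7 0 0 60; 20 0 0 -0.7 0 0 60"}}

```text
clock: 26.0
position: [0.6205, 0.1456, 0.2348]
tool_rot: [-0.213, 0.674, -0.213, -0.674]
contact_force: [0.6, 0.9, -0.7]
opening: 0.599
```

```bash
python3 rr.py .187
python3 - <<'E'
from h import *
for n in("top","scene"): 
    cv2.imwrite(f"pics/{n}10.png",cams.camera(n)[:,:,::-1])
t=cv2.imread("pics/top10.png")[150:250,110:210];s=cv2.imread("pics/scene10.png")[150:250,370:470]
cv2.imwrite("pics/c10.png",cv2.resize(np.hstack([t,s]),None,fx=4,fy=4,interpolation=cv2.INTER_CUBIC))
E
```

```text
[ 0.243  0.688 -0.921  1.53   0.57   1.211  1.758] [0.6205 0.1456 0.2348] tau [ 0.0111 -0.0105 -0.0723]
shift mm [47.83  0.45 -0.11] turn [ 0.     -0.0003  0.0001] q7 1.758 F [ 0.62  0.88 -0.71] M [-0.025  0.044 -0.027] open 0.5986 t 26.0
```

View pics/c10.png

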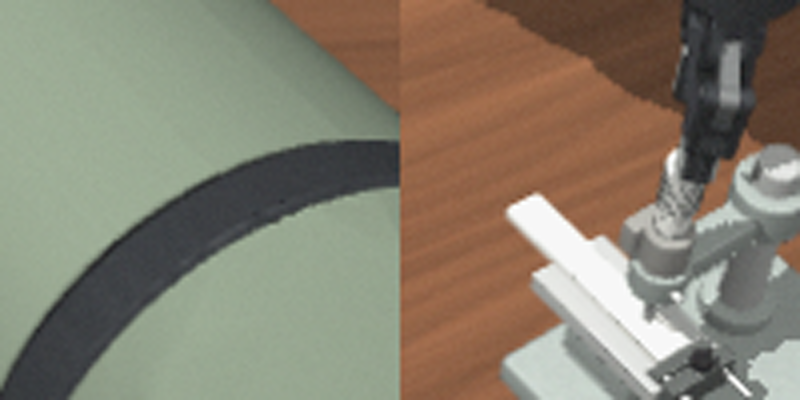

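{"method": "send_rows", "body": {"rows": "5 0.4 0 0 0 0 60; 12 0.4 0 0 0 0 60; 20 0.4 0 0 0 0 60; 30 0.4 0 0 0 0 60; 40 0.4 0 0 0 0 60; 47 0.4 0 0 0 0 60; 47 0.4 0 0 0 0 50; 47 0.4 0 0 0 0 40"}}

```text
clock: 27.1
position: [0.6203, 0.1453, 0.1879]
tool_rot: [-0.212, 0.675, -0.212, -0.674]
contact_force: [-0.2, 1.2, -0.6]
opening: 0.403
```

```bash
python3 rr.py .187
```

```text
[ 0.231  0.734 -0.894  1.577  0.615  1.133  1.725] [0.6203 0.1453 0.1879] tau [ 0.0019 -0.0132 -0.0092]
shift mm [ 0.89  0.08 -0.02] turn [ 0.     -0.0002  0.0004] q7 1.725 F [-0.17  1.17 -0.62] M [ 0.074  0.005 -0.022] open 0.4035 t 27.1
```

{"method": "send_rows", "body": {"rows": "0 0 0 0 0 0 35; 0 0 0 0 0 0 31; 0 0 0 0 0 0 29; 0 0 0 0 0 0 28; 0 0 0 0 0 0 27.5; 0 0 0 0 0 0 27.5; 0 0 0 0 0 0 27.5; 0 0 0 0 0 0 27.5"}}

```text
clock: 28.1
position: [0.6203, 0.1451, 0.1877]
tool_rot: [-0.212, 0.675, -0.212, -0.674]
contact_force: [1.0, -0.6, 3.0]
opening: 0.275
```

```bash
python3 rr.py .187
python3 - <<'E'
from h import *
print([round(observe()["opening"],4) for _ in range(3)])
for i in range(4): cams.camera("top"); o=observe();print(o["opening"],o["contact_force"])
E
```

```text
[ 0.231  0.734 -0.894  1.577  0.615  1.132  1.725] [0.6203 0.1451 0.1877] tau [-1.1084 -0.0114  0.0042]
shift mm [ 0.72 -0.07  0.09] turn [ 0.     -0.0003  0.0002] q7 1.725 F [ 1.05 -0.56  3.04] M [-0.345 -0.309  0.065] open 0.2747 t 28.1
[0.2747, 0.2747, 0.2747]
0.27887804195401816 [ 0.89975108 -1.74573811  3.44699079]
0.27882300210257993 [ 0.5785256  -1.16653221  3.92791817]
0.27871032100210885 [ 0.82897419 -1.53477842  3.70859026]
0.27719710290775473 [ 2.22489366 -1.49291869  4.29337226]
```

{"method": "send_rows", "body": {"rows": "0 0 0 0.1 0 0 27; 0 0 0 0.2 0 0 27; 0 0 0 0.3 0 0 27; 0 0 0 0.4 0 0 27; 0 0 0 0.5 0 0 27; 0 0 0 0.6 0 0 27; 0 0 0 0.6 0 0 27; 0 0 0 0.6 0 0 27"}}

```text
clock: 29.3
position: [0.6197, 0.146, 0.1877]
tool_rot: [0.401, -0.582, 0.401, 0.583]
contact_force: [-3.9, 2.4, 6.5]
opening: 0.274
```

```bash
cat > m.py <<'E'
from h import *
import sys
O=[]
for i in range(int(sys.argv[1])):
    cams.camera("scene"); O.append(observe())
A=lambda k:np.array([o[k] for o in O])
print("tau7",A("joint_efforts")[:,6].round(4),"Mz",A("moment")[:,2].round(3),A("moment")[:,2].mean().round(4),"open",A("opening").round(4),"F",A("contact_force").mean(0).round(2))
E
python3 rr.py .187;python3 m.py 3
```

```text
[ 0.158  0.689 -0.76   1.582  0.518  1.083  1.198] [0.6197 0.146  0.1877] tau [ 2.1758 -0.2499 -0.0631]
shift mm [ 0.71 -0.27 -0.92] turn [ 0.      0.0009 -0.0003] q7 1.198 F [-3.94  2.43  6.52] M [0.713 0.819 0.009] open 0.2744 t 29.3
tau7 [-0.0013  0.0125  0.0141] Mz [-0.041 -0.004  0.068] 0.0078 open [0.2753 0.2745 0.2726] F [-3.73  3.14  6.85]
```

Run:
```python
from h import *
def zc(q): return R.from_quat([q[1],q[2],q[3],q[0]]).as_matrix()[:,2][:2]
z1=zc([-.212,.675,-.212,-.674]);z2=zc(observe()["tool_rot"]);p2=observe()["position"][:2]
print(z1,z2,p2,observe()["clock"])
c=np.array([.6203,.1451])
b=[z1@c,z2@p2]
print(np.linalg.solve(np.array([z1,z2]),b))
print("F along jaw", z2@observe()["contact_force"][:2])
for i in range(1):
    im=cams.camera("scene")[:,:,::-1];cv2.imwrite("pics/scene11.png",im)
cv2.imwrite("pics/c11.png",np.hstack([cv2.resize(cv2.imread(f"pics/{n}.png")[210:250,420:460],None,fx=10,fy=10,interpolation=cv2.INTER_CUBIC) for n in("scene10","scene11")]))
```

```text
[-0.82018506  0.57209671] [-0.35619221  0.93441207] [0.61974334 0.14595247] 29.45
[0.6213116  0.14655028]
F along jaw 4.2906035586775655
```

View pics/c11.png

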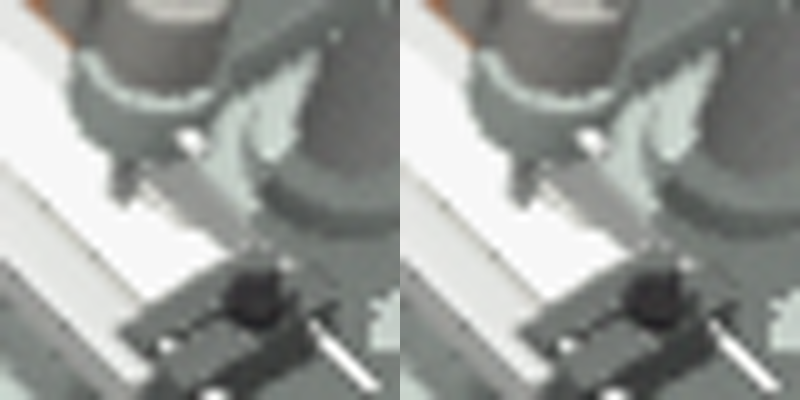

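{"method": "send_rows", "body": {"rows": "0 -0.6 0.5 0 0 0 27; 0 -1.2 0.95 0.06 0 0 27; 0 -1.2 0.95 0.12 0 0 27; 0 -1.2 0.95 0.18 0 0 27; 0 -1.2 0.95 0.24 0 0 27; 0 -1.2 0.95 0.3 0 0 27; 0 -1.2 0.95 0.36 0 0 27; 0 -1.2 0.95 0.42 0 0 27"}}

```text
clock: 30.5
position: [0.6199, 0.1469, 0.1876]
tool_rot: [0.514, -0.485, 0.515, 0.486]
contact_force: [-10.0, 1.0, 10.8]
opening: 0.275
```

```bash
python3 rr.py .187;python3 m.py 4
```

```text
[ 0.099  0.663 -0.662  1.582  0.449  1.055  0.827] [0.6199 0.1469 0.1876] tau [ 2.881  -2.1069  1.3615]
shift mm [ 0.65 -0.54 -1.67] turn [-0.     -0.0002 -0.002 ] q7 0.827 F [-10.01   1.03  10.84] M [0.186 2.116 0.047] open 0.275 t 30.5
tau7 [ 1.104  -1.1333 -0.4354 -0.1039] Mz [-0.043  0.009 -0.052 -0.056] -0.0354 open [0.2754 0.2756 0.2723 0.2741] F [-9.33  0.54 10.49]
```

Run:
```python
from h import *
im=cams.camera("scene")[:,:,::-1];cv2.imwrite("pics/scene12.png",im)
for n in("scene7","scene8","scene9","scene10","scene11","scene12"):
    g=cv2.imread(f"pics/{n}.png").astype(float).mean(2)
    print(n);print(g[225:235,429:437].round(0).astype(int))
```

```text
scene7
[[246 214 137 122 116 109 104 103]
 [247 236 150 103 106 151 132 115]
 [247 231 137 104 126 138 144 145]
 [247 220 147 121 129 180 166 154]
 [247 223 151 126 159 188 193 169]
 [247 247 222 175 244 224 197 193]
 [247 247 247 246 247 247 246 221]
 [247 247 247 247 247 247 247 247]
 [247 247 247 247 247 247 247 247]
 [245 247 247 247 247 247 247 247]]
scene8
[[246 216 135 123 115 113 108 101]
 [247 236 147 103 108 153 135 117]
 [247 230 136 107 127 137 144 146]
 [247 220 149 120 129 196 158 147]
 [247 223 149 127 160 194 210 156]
 [247 247 224 176 244 225 199 212]
 [247 247 247 246 247 247 246 224]
 [247 247 247 247 247 247 247 247]
 [247 247 247 247 247 247 247 247]
 [245 247 247 247 247 247 247 247]]
scene9
[[246 215 139 119 116 111 106  96]
 [247 236 150 104 107 152 132 119]
 [247 231 136 104 127 136 143 145]
 [247 222 146 123 130 198 159 146]
 [247 223 150 125 158 194 212 158]
 [247 247 222 176 244 225 197 212]
 [247 247 247 247 247 247 246 224]
 [247 247 247 247 247 247 247 247]
 [247 247 247 247 247 247 247 247]
 [245 247 247 247 247 247 247 247]]
scene10
[[246 216 137 120 
[... 350 characters left out ...]
 137 122 119 111 109 105]
 [247 237 148 102 107 155 131 118]
 [247 232 140 106 131 136 142 145]
 [247 221 150 120 131 198 160 146]
 [247 220 149 127 162 195 212 158]
 [247 244 205 157 244 227 200 213]
 [247 247 247 247 247 247 247 225]
 [247 247 247 247 247 247 247 247]
 [247 247 247 247 247 247 247 247]
 [245 247 247 247 247 247 247 247]]
scene12
[[246 218 135 121 118 114 107 105]
 [247 236 148  98 105 151 134 117]
 [247 233 138 106 128 138 145 147]
 [247 222 149 121 129 197 157 148]
 [247 221 149 126 159 194 211 159]
 [247 245 198 157 244 227 200 213]
 [247 247 247 247 247 247 247 225]
 [247 247 247 247 247 247 247 247]
 [247 247 247 247 247 247 247 247]
 [245 247 247 247 247 247 247 247]]
```

{"method": "send_rows", "body": {"rows": "0 0 0 0 0 0 33; 0 0 0 0 0 0 33; 0 0.3 0.4 0 0 0 33; 0 0.3 0.4 0 0 0 30; 0 0.3 0.4 0 0 0 28.5; 0 0.3 0.4 0 0 0 27.8; 0 0.3 0.4 0 0 0 27.3; 0 0.3 0.4 0 0 0 27.2"}}

```text
clock: 31.75
position: [0.6207, 0.1469, 0.1876]
tool_rot: [0.515, -0.485, 0.515, 0.485]
contact_force: [0.1, 0.5, 1.8]
opening: 0.275
```

```bash
python3 rr.py .187;python3 m.py 2
```

```text
[ 0.099  0.663 -0.661  1.582  0.45   1.053  0.825] [0.6207 0.1469 0.1876] tau [-0.1716 -0.0992 -0.0034]
shift mm [ 0.65  0.33 -1.69] turn [-0.      0.      0.0001] q7 0.825 F [0.08 0.46 1.77] M [-0.081  0.023  0.038] open 0.2748 t 31.75
tau7 [-0.0044 -0.0049] Mz [0.038 0.062] 0.0499 open [0.2751 0.2779] F [-0.06  0.14  0.67]
```

{"method": "send_rows", "body": {"rows": "0 0 0 0.08 0 0 27; 0 0 0 0.18 0 0 27; 0 0 0 0.28 0 0 27; 0 0 0 0.38 0 0 27; 0 0 0 0.48 0 0 27; 0 0 0 0.58 0 0 27; 0 0 0 0.68 0 0 27; 0 0 0 0.75 0 0 27"}}

```text
clock: 32.85
position: [0.6209, 0.1474, 0.1877]
tool_rot: [0.657, -0.262, 0.656, 0.262]
contact_force: [2.0, 2.4, -1.5]
opening: 0.277
```

```bash
cat > tip.py <<'E'
from h import *
import sys,glob
k=len(glob.glob("pics/tip*.png"));O=[]
for i in range(2):
    im=cams.camera("scene")[:,:,::-1];O.append(observe())
cv2.imwrite(f"pics/tip{k:02d}.png",im);g=im.astype(float).mean(2)
print(g[229:233,430:434].round(0).astype(int).tolist(), "dark",round(float(((247-g[229:236,430:433])/110).sum()),3))
A=lambda k:np.array([o[k] for o in O])
print("tau7",A("joint_efforts")[:,6].round(4),"Mz",A("moment")[:,2].round(3),"open",A("opening").round(4),"F",A("contact_force").mean(0).round(2))
E
python3 rr.py .187;python3 tip.py
python3 - <<'E'
import cv2
for n in("scene10","scene11","scene12"):
    g=cv2.imread(f"pics/{n}.png").astype(float).mean(2);print(((247-g[229:236,430:433])/110).sum())
E
```

```text
[-0.011  0.625 -0.482  1.588  0.326  1.008  0.168] [0.6209 0.1474 0.1877] tau [1.966  1.0119 1.1901]
shift mm [ 0.72 -1.14 -1.97] turn [-0.     0.001  0.   ] q7 0.168 F [ 1.96  2.37 -1.52] M [ 0.403 -0.453  0.028] open 0.2772 t 32.85
[[207, 147, 127, 164], [231, 157, 138, 243], [247, 247, 247, 247], [247, 247, 247, 247]] dark 4.348
tau7 [ 1.4653 -1.5288] Mz [-0.039 -0.045] open [0.2732 0.2747] F [ 2.82  1.82 -1.83]
3.036363636363636
3.4666666666666663
3.527272727272727
```

{"method": "send_rows", "body": {"rows": "0 0 0.3 0.08 0 0 27; 0 0 0.3 0.18 0 0 27; 0 0 0.3 0.28 0 0 27; 0 0 0.3 0.38 0 0 27; 0 0 0.3 0.48 0 0 27; 0 0 0.3 0.58 0 0 27; 0 0 0.3 0.68 0 0 27; 0 0 0.3 0.75 0 0 27"}}

```text
clock: 33.95
position: [0.6215, 0.1476, 0.1877]
tool_rot: [0.708, -0.004, 0.707, 0.004]
contact_force: [4.9, 3.4, -3.2]
opening: 0.271
```

```bash
python3 rr.py .187;python3 tip.py
```

```text
[-0.128  0.601 -0.3    1.594  0.203  0.976 -0.481] [0.6215 0.1476 0.1877] tau [2.0593 1.9328 1.1729]
shift mm [ 0.73 -2.35 -1.2 ] turn [ 0.      0.0013 -0.0008] q7 -0.481 F [ 4.92  3.44 -3.23] M [ 0.609 -1.139  0.029] open 0.2708 t 33.95
[[203, 150, 127, 159], [219, 144, 124, 243], [245, 241, 246, 247], [247, 247, 247, 247]] dark 4.785
tau7 [ 1.1416 -1.3584] Mz [-0.027 -0.021] open [0.2759 0.2737] F [ 5.25  2.95 -2.86]
```

{"method": "send_rows", "body": {"rows": "0 0 0 0 0 0 32; 0 -0.2 0.9 0 0 0 32; 0 -0.2 0.9 0 0 0 29; 0 -0.2 0.9 0 0 0 27.3; 0 -0.2 0.9 0 0 0 27; 0 -0.2 0.9 0 0 0 27; 0 -0.2 0.9 0 0 0 27; 0 -0.2 0.9 0 0 0 27"}}

```text
clock: 35.05
position: [0.6217, 0.1468, 0.1876]
tool_rot: [0.707, -0.004, 0.707, 0.004]
contact_force: [-3.9, -2.0, 3.3]
opening: 0.274
```

```bash
python3 rr.py .187;python3 tip.py
```

```text
[-0.127  0.602 -0.3    1.592  0.203  0.978 -0.48 ] [0.6217 0.1468 0.1876] tau [-0.5645 -1.2918 -0.0136]
shift mm [ 0.63 -1.61 -1.44] turn [ 0.     -0.0002  0.0001] q7 -0.48 F [-3.94 -2.02  3.28] M [-0.431  0.814 -0.006] open 0.2735 t 35.05
[[203, 150, 128, 159], [220, 144, 125, 243], [245, 241, 246, 247], [247, 247, 247, 247]] dark 4.764
tau7 [-0.0127 -0.012 ] Mz [0.001 0.019] open [0.2724 0.2744] F [-3.77 -2.05  3.95]
```

{"method": "send_rows", "body": {"rows": "0 0.1 -0.4 0.04 0 0 27; 0 0.1 -0.4 0.14 0 0 27; 0 0.1 -0.4 0.24 0 0 27; 0 0.1 -0.4 0.34 0 0 27; 0 0.1 -0.4 0.44 0 0 27; 0 0.1 -0.4 0.54 0 0 27; 0 0.1 -0.4 0.6 0 0 27; 0 0.1 -0.4 0.6 0 0 27"}}

```text
clock: 36.15
position: [0.6216, 0.1469, 0.1876]
tool_rot: [0.677, 0.205, 0.676, -0.205]
contact_force: [-0.6, -2.9, 1.8]
opening: 0.275
```

```bash
python3 rr.py .187;python3 tip.py
```

```text
[-0.226  0.591 -0.15   1.599  0.102  0.959 -0.999] [0.6216 0.1469 0.1876] tau [-2.1051 -0.6082 -1.0365]
shift mm [ 0.62 -2.13 -0.16] turn [ 0.      0.0006 -0.    ] q7 -0.999 F [-0.64 -2.88  1.82] M [-0.702  0.155  0.009] open 0.2747 t 36.15
[[205, 148, 129, 160], [218, 143, 123, 243], [245, 240, 246, 247], [247, 247, 247, 247]] dark 4.797
tau7 [-0.4519 -0.1604] Mz [-0.015  0.061] open [0.2761 0.2768] F [-0.09 -3.03  2.34]
```

```bash
python3 - <<'E'
from h import *
a=np.linspace(0,2*np.pi,72)
for z in(.078,.080,.0825,.085):
    p=proj("scene",np.c_[.6204+.004*np.cos(a),.1451+.004*np.sin(a),np.full(72,z)])
    i=p[:,1].argmax();print(z,p[i],p[:,0].min(),p[:,0].max())
E
python3 - <<'E'
import cv2,numpy as np
a=[cv2.resize(cv2.imread(f"pics/{n}.png")[180:240,410:450],None,fx=9,fy=9,interpolation=cv2.INTER_CUBIC) for n in("scene10","tip03")]
cv2.imwrite("pics/c13.png",np.hstack(a))
E
```

```text
0.078 [431.24890438 231.88581295] 429.29909914974724 432.66413456026396
0.08 [431.38673477 231.37266194] 429.43443252716764 432.8033043543786
0.0825 [431.55944314 230.72957754] 429.6040111099697 432.977690014866
0.085 [431.73262025 230.08465777] 429.774048936627 433.1525478045207
```

View pics/c13.png

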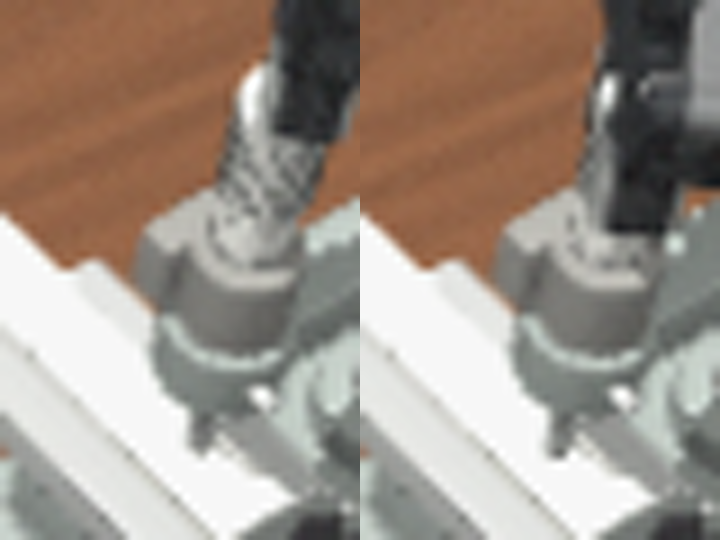

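Run:
```python
import cv2,numpy as np
a=[cv2.resize(cv2.imread(f"pics/{n}.png")[186:216,424:450],None,fx=11,fy=11,interpolation=cv2.INTER_CUBIC) for n in("scene10","scene12","tip00","tip01","tip02","tip03")]
cv2.imwrite("pics/c14.png",cv2.resize(np.vstack([np.hstack(a[:3]),np.hstack(a[3:])]),None,fx=.9,fy=.9))
```

```text
(no output)
```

View pics/c14.png

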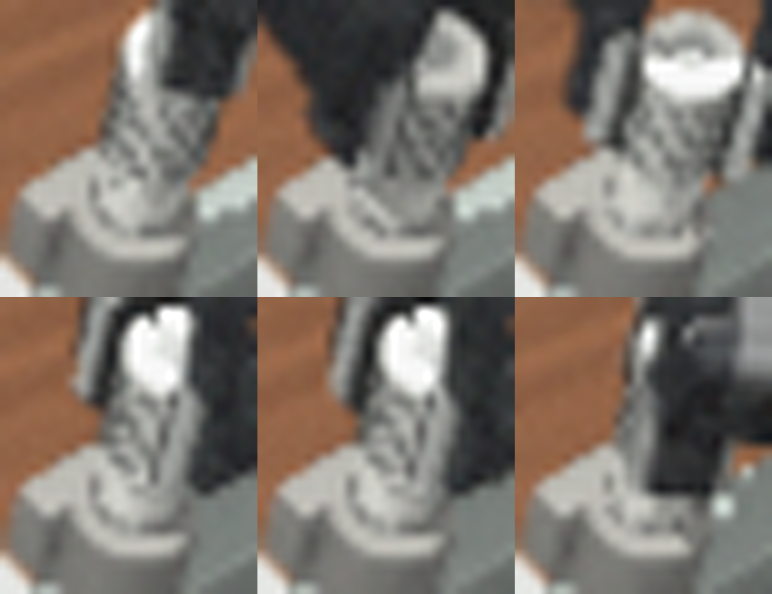

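{"method": "send_rows", "body": {"rows": "0 0 0 0 0 0 35; 0 0 0 0 0 0 45; 0 0 0 -0.18 0 0 45; 0 0 0 -0.36 0 0 45; 0 0 0 -0.54 0 0 45; 0 0 0 -0.72 0 0 45; 0 0 0 -0.9 0 0 45; 0 0 0 -1.08 0 0 45"}}

```text
clock: 37.25
position: [0.6214, 0.1472, 0.1876]
tool_rot: [0.685, -0.174, 0.685, 0.174]
contact_force: [-0.2, 0.1, 0.1]
opening: 0.449
```

{"method": "send_rows", "body": {"rows": "0 0 0 -0.18 0 0 45; 0 0 0 -0.36 0 0 45; 0 0 0 -0.5 0 0 45; 0 0 0 -0.5 0 0 36; 0 0 0 -0.5 0 0 36; 0 0 0 -0.5 0 0 36; 0 0 0 -0.5 0 0 36; 0 0 0 -0.5 0 0 36"}}

```text
clock: 38.25
position: [0.6214, 0.1471, 0.1876]
tool_rot: [0.622, -0.336, 0.622, 0.336]
contact_force: [-0.3, -0.7, 0.1]
opening: 0.361
```

```bash
python3 rr.py .187;python3 tip.py
python3 - <<'E'
import cv2,numpy as np
a=[cv2.resize(cv2.imread(f"pics/{n}.png")[180:216,420:456],None,fx=11,fy=11,interpolation=cv2.INTER_CUBIC) for n in("scene9","tip04")]
cv2.imwrite("pics/c15.png",np.hstack(a))
E
```

```text
[ 0.024  0.637 -0.539  1.584  0.366  1.023  0.37 ] [0.6214 0.1471 0.1876] tau [-0.0482 -0.0008 -0.0243]
shift mm [ 0.62 -0.11 -2.16] turn [-0.      0.      0.0001] q7 0.37 F [-0.3  -0.72  0.07] M [-0.025  0.004  0.01 ] open 0.3608 t 38.25
[[205, 148, 127, 161], [218, 144, 124, 243], [245, 241, 246, 247], [247, 247, 247, 247]] dark 4.797
tau7 [-0.0183 -0.0137] Mz [0.041 0.018] open [0.3588 0.3572] F [-0.12  0.18  0.67]
```

View pics/c15.png

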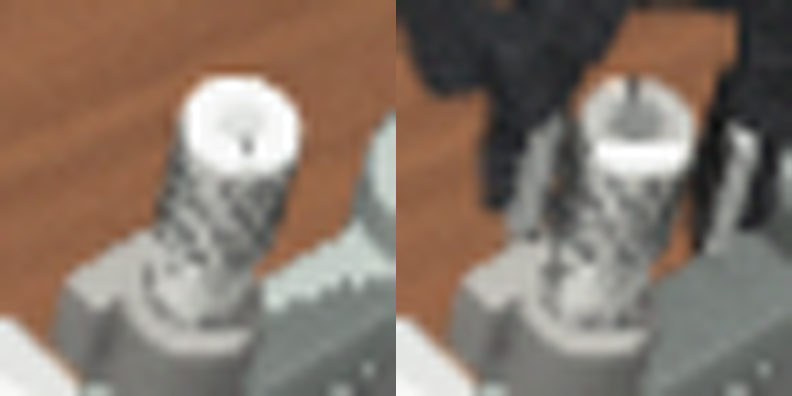

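```bash
cat > fit.py <<'E'
from h import *
names=["scene9","scene10","scene11","scene12","tip00","tip01","tip02","tip03","tip04"]
I=[cv2.imread(f"pics/{n}.png").astype(float).mean(2)[226:234,427:433] for n in names]
SS=8
def cov(z,dx,dy):
    a=np.linspace(0,2*np.pi,73)
    P=lambda zz:proj("scene",np.c_[.6204+.004*np.cos(a),.1451+.004*np.sin(a),np.full(73,zz)])
    pts=np.r_[P(z),P(z+.010)]+[dx,dy]
    h=cv2.convexHull(pts.astype(np.float32))[:,0]
    q=np.round(((h-[427,226]+.5)*SS*4-.5*4)*4).astype(np.int32)
    m=np.zeros((8*SS*4,6*SS*4),np.uint8);cv2.fillConvexPoly(m,q,255,lineType=8,shift=2)
    return cv2.resize(m,(6,8),interpolation=cv2.INTER_AREA)/255.
# relative rows model: brightness=247-(247-c)*cov ; c per row unknown -> use rows>=229 with c=130
def res(z,dx,dy,g):
    c=cov(z,dx,dy);return ((247-g)/115-c)[3:,:].ravel()
out=[]
best=None
zs=np.arange(.0755,.0875,.00025)
for dx in np.arange(-1,1.01,.1):
  for dy in (0.,):
    C=[cov(z,dx,dy)[3:] for z in zs]
    tot=0;zz=[]
    for g in I:
        e=[(((247-g)/112)[3:]-c) for c in C];s=[(x**2).sum() for x in e];k=int(np.argmin(s));tot+=s[k];zz.append(zs[k])
    if best is None or tot<best[0]: best=(tot,dx,zz)
print(best[0],best[1]);
for n,z in zip(names,best[2]): print(n,round(z*1000,2))
print(((247-I[0])/112).round(2));print(cov(best[2][0],best[1],0).round(2));print(((247-I[-1])/112).round(2));print(cov(best[2][-1],best[1],0).round(2))
E
python3 fit.py
```

```text
1.9856774560314325 0.49999999999999956
scene9 84.75
scene10 85.0
scene11 84.25
scene12 84.25
tip00 83.0
tip01 82.75
tip02 82.75
tip03 82.75
tip04 82.75
[[0.   0.   0.   0.1  0.87 1.28]
 [0.   0.   0.   0.15 0.99 1.28]
 [0.   0.   0.   0.22 0.9  1.1 ]
 [0.   0.   0.   0.21 0.87 1.09]
 [0.   0.   0.   0.   0.22 0.64]
 [0.   0.   0.   0.   0.   0.  ]
 [0.02 0.   0.   0.   0.   0.  ]
 [0.44 0.02 0.   0.   0.   0.  ]]
[[0.   0.   0.   0.   0.65 1.  ]
 [0.   0.   0.   0.   0.91 1.  ]
 [0.   0.   0.   0.18 1.   1.  ]
 [0.   0.   0.   0.2  1.   1.  ]
 [0.   0.   0.   0.   0.29 0.6 ]
 [0.   0.   0.   0.   0.   0.  ]
 [0.   0.   0.   0.   0.   0.  ]
 [0.   0.   0.   0.   0.   0.  ]]
[[0.   0.   0.   0.09 0.88 1.29]
 [0.   0.   0.   0.14 0.99 1.26]
 [0.   0.   0.   0.22 0.88 1.11]
 [0.   0.   0.01 0.38 0.88 1.07]
 [0.   0.   0.   0.26 0.92 1.1 ]
 [0.   0.   0.   0.02 0.05 0.01]
 [0.01 0.   0.   0.   0.   0.  ]
 [0.44 0.01 0.   0.   0.   0.  ]]
[[0.   0.   0.   0.   0.56 1.  ]
 [0.   0.   0.   0.   0.92 1.  ]
 [0.   0.   0.   0.19 1.   1.  ]
 [0.   0.   0.   0.4  1.   1.  ]
 [0.   0.   0.   0.13 0.87 1.  ]
 [0.   0.   0.   0.   0.01 0.11]
 [0.   0.   0.   0.   0.   0.  ]
 [0.   0.   0.   0.   0.   0.  ]]
```

Run:
```python
from h import *
y=np.radians(7.0);u=np.array([np.cos(y),np.sin(y)]);v=np.array([-u[1],u[0]])
S=np.array([.6204,.1451])
for name,w,z in(("strip edge",-12,.078),("strip edge far",12,.078),("table edge",-28,.07)):
    xs=np.linspace(-.09,.02,12);P=np.array([np.r_[S+x*u+w/1000*v,z] for x in xs]);print(name,proj("scene",P).round(1).tolist())
E2=[np.r_[S+.0258*u+w*v,.078] for w in(-.012,.012)];print("far end corners if face at 25.8",proj("scene",np.array(E2)))
E1=[np.r_[S+(.0258-.14)*u+w*v,.078] for w in(-.012,.012)];print("near end corners",proj("scene",np.array(E1)))
g=cv2.imread("pics/scene9.png");
cv2.imwrite("pics/c16.png",cv2.resize(g[195:255,390:460],None,fx=11,fy=11,interpolation=cv2.INTER_CUBIC)[:600] if 0 else cv2.resize(g[195:249,390:460],None,fx=11,fy=11,interpolation=cv2.INTER_CUBIC))
```

```text
strip edge [[402.8, 208.6], [405.5, 211.2], [408.1, 213.8], [410.8, 216.5], [413.5, 219.2], [416.2, 221.9], [418.9, 224.6], [421.7, 227.3], [424.4, 230.1], [427.2, 232.8], [430.0, 235.6], [432.8, 238.4]]
strip edge far [[410.3, 204.3], [413.0, 206.9], [415.6, 209.5], [418.3, 212.1], [421.0, 214.8], [423.7, 217.4], [426.5, 220.1], [429.2, 222.8], [432.0, 225.5], [434.8, 228.3], [437.6, 231.0], [440.4, 233.8]]
table edge [[397.4, 213.5], [400.0, 216.2], [402.6, 218.8], [405.3, 221.5], [408.0, 224.2], [410.6, 226.9], [413.4, 229.6], [416.1, 232.4], [418.8, 235.1], [421.6, 237.9], [424.4, 240.7], [427.1, 243.6]]
far end corners if face at 25.8 [[434.43028595 240.05310887]
 [442.00980907 235.41847042]]
near end corners [[396.49429292 202.27835896]
 [403.97856736 198.08337448]]
```

View pics/c16.png

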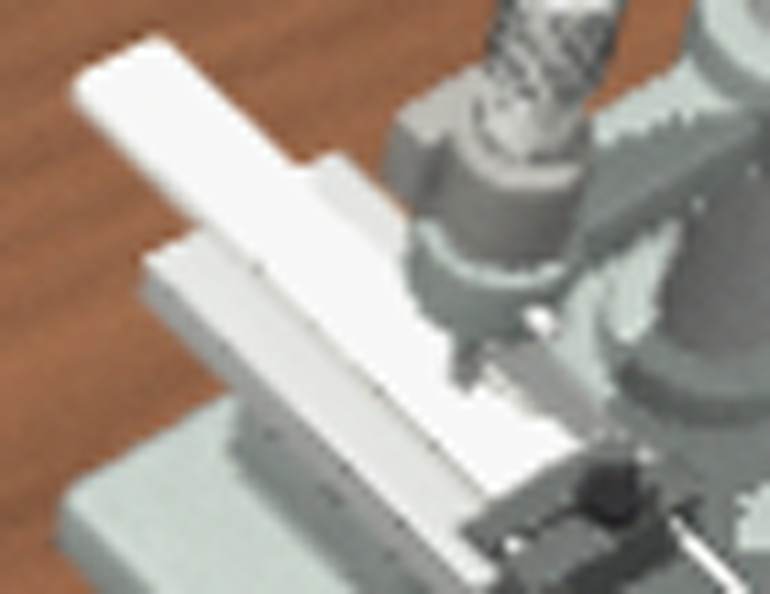

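Run:
```python
import cv2,numpy as np
a=[cv2.resize(cv2.imread(f"pics/{n}.png")[216:241,420:446],None,fx=15,fy=15,interpolation=cv2.INTER_NEAREST) for n in("scene4","tip04")]
cv2.imwrite("pics/c17.png",np.hstack(a))
g=cv2.imread("pics/scene4.png").astype(int).mean(2)
print(g[224:240,426:440].astype(int))
t=[cv2.resize(cv2.imread(f"pics/{n}.png")[180:204,430:454],None,fx=13,fy=13,interpolation=cv2.INTER_NEAREST) for n in("scene9","tip00","tip01","tip04")]
cv2.imwrite("pics/c18.png",np.vstack([np.hstack(t[:2]),np.hstack(t[2:])])[:600])
```

```text
[[231 226 202 152 129 127 124 120 117 112 106 112 204 235]
 [229 229 226 221 172 130 123 118 107 105 100 102 119 190]
 [230 230 230 228 196 131 103 104 152 133 116 135 145 156]
 [229 230 230 230 196 123 106 133 148 148 147 146 146 153]
 [229 230 229 230 186 149 123 135 143 145 149 148 146 147]
 [230 229 230 230 199 154 125 134 207 170 146 149 147 146]
 [230 227 229 229 228 215 162 142 156 150 143 147 151 147]
 [230 228 228 227 229 229 178 148 145 145 142 145 149 148]
 [230 230 227 228 228 229 226 175 214 224 170 143 143 146]
 [228 230 230 228 227 227 228 225 228 230 225 224 168 145]
 [227 229 229 231 227 228 226 229 228 228 230 228 224 221]
 [227 228 228 230 229 228 227 225 227 229 227 230 228 228]
 [225 226 229 227 230 229 227 226 225 227 229 229 229 229]
 [228 225 227 228 226 229 229 228 226 226 227 229 227 182]
 [228 227 227 225 228 226 229 229 228 225 228 228 197 136]
 [226 228 225 225 227 227 226 228 228 226 194 144 126 118]]
```

View pics/c17.png

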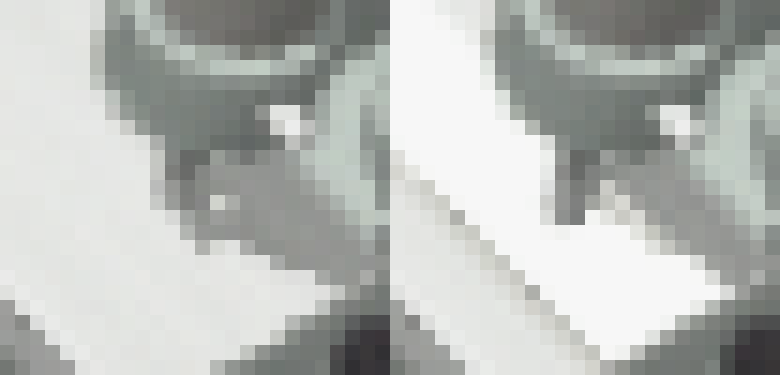

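View pics/c18.png

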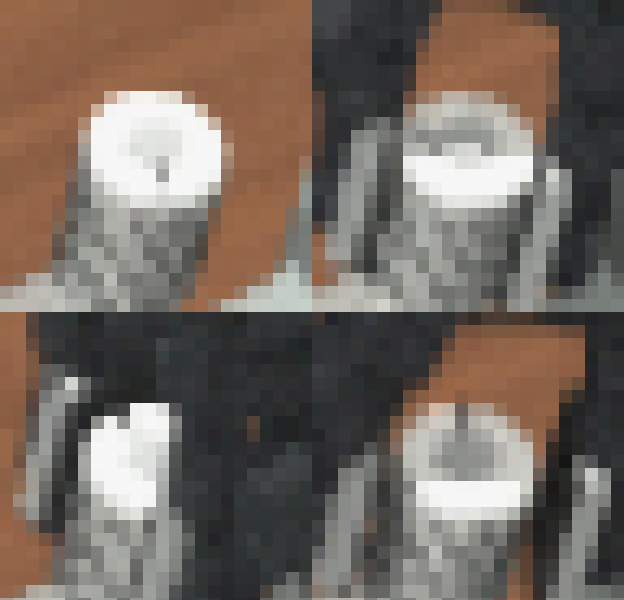

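Run:
```python
import cv2,numpy as np
N=["scene9","scene10","scene11","scene12","tip00","tip01","tip03","tip04"]
t=[cv2.resize(cv2.imread(f"pics/{n}.png")[196:214,430:450],None,fx=10,fy=10,interpolation=cv2.INTER_NEAREST) for n in N]
t=[cv2.convertScaleAbs(x,alpha=1.2) for x in t]
cv2.imwrite("pics/c19.png",np.vstack([np.hstack(t[:4]),np.hstack(t[4:])]))
```

```text
(no output)
```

View pics/c19.png

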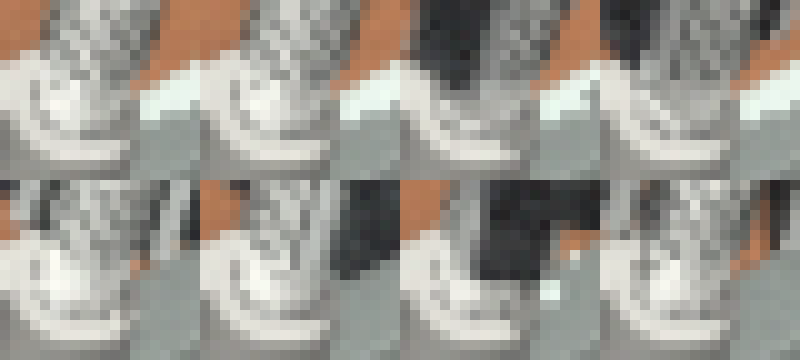

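{"method": "send_rows", "body": {"rows": "0 0 0 0 0 0 30; 0 0 0 0 0 0 28; 0 0 0 0 0 0 27.3; 0 0 0 0 0 0 27; 0 0 0 0.02 0 0 27; 0 0 0 0.05 0 0 27; 0 0 0 0.08 0 0 27; 0 0 0 0.11 0 0 27"}}

```text
clock: 39.35
position: [0.6214, 0.147, 0.1877]
tool_rot: [0.64, -0.301, 0.64, 0.301]
contact_force: [-0.5, -0.6, 3.4]
opening: 0.275
```

```bash
python3 rr.py .187;python3 m.py 10;python3 tip.py
```

```text
[ 0.008  0.632 -0.512  1.585  0.347  1.017  0.273] [0.6214 0.147  0.1877] tau [ 0.1106 -0.4313  0.6388]
shift mm [ 0.66 -0.27 -2.12] turn [-0.      0.0001  0.0001] q7 0.273 F [-0.52 -0.62  3.36] M [-0.174  0.256  0.067] open 0.2746 t 39.35
tau7 [ 0.6856 -0.6454 -0.3486 -0.1392 -0.0465 -0.0118 -0.0063 -0.0099 -0.0144
 -0.0174] Mz [ 0.016 -0.045 -0.01   0.027 -0.031  0.011  0.016  0.04   0.062  0.05 ] 0.0135 open [0.2729 0.2731 0.2751 0.2718 0.2714 0.2775 0.2764 0.2756 0.2755 0.2712] F [-1.1  -1.21  3.13]
[[205, 147, 128, 161], [219, 144, 125, 243], [245, 240, 246, 247], [247, 247, 247, 247]] dark 4.782
tau7 [-0.0189 -0.0198] Mz [-0.026  0.057] open [0.2743 0.2762] F [-1.73 -1.04  3.48]
```

```bash
python3 m.py 12
```

```text
tau7 [-0.0206 -0.0213 -0.022  -0.0224 -0.0227 -0.0229 -0.023  -0.0231 -0.0231
 -0.0232 -0.0233 -0.0233] Mz [ 0.013 -0.001  0.043  0.034  0.003  0.046  0.015  0.053  0.025 -0.028
  0.076 -0.011] 0.0224 open [0.2729 0.27   0.2762 0.2732 0.2699 0.2734 0.2733 0.2749 0.2768 0.2698
 0.2742 0.274 ] F [-1.15 -1.19  3.91]
```

{"method": "send_rows", "body": {"rows": "0 0 0 0.03 0 0 27; 0 0 0 0.08 0 0 27; 0 0 0 0.13 0 0 27; 0 0 0 0.18 0 0 27; 0 0 0 0.23 0 0 27; 0 0 0 0.27 0 0 27; 0 0 0 0.29 0 0 27; 0 0 0 0.3 0 0 27"}}

```text
clock: 41.55
position: [0.6215, 0.147, 0.1876]
tool_rot: [0.678, -0.203, 0.677, 0.203]
contact_force: [-0.0, -1.0, 4.0]
opening: 0.273
```

```bash
python3 m.py 10; python3 tip.py
```

```text
tau7 [ 0.1289 -0.2366 -0.1109 -0.0369 -0.0089 -0.0051 -0.009  -0.0141 -0.0176
 -0.0201] Mz [ 0.037 -0.036  0.023 -0.067 -0.028  0.003  0.03   0.036  0.016  0.031] 0.0044 open [0.2768 0.2794 0.2765 0.273  0.2708 0.2742 0.274  0.2727 0.2767 0.2717] F [-0.37 -0.51  4.03]
[[202, 147, 128, 160], [220, 143, 126, 243], [245, 241, 246, 247], [247, 247, 247, 247]] dark 4.797
tau7 [-0.0221 -0.0226] Mz [0.012 0.031] open [0.2718 0.277 ] F [0.39 0.11 3.94]
```

```bash
ls pics/tip*
python3 - <<'E'
import cv2,numpy as np
t=[cv2.resize(cv2.imread(f"pics/{n}.png")[180:204,430:454],None,fx=13,fy=13,interpolation=cv2.INTER_NEAREST) for n in("tip04","tip05","tip06")]
cv2.imwrite("pics/c20.png",np.hstack(t)[:, :800] if 0 else cv2.resize(np.hstack(t),None,fx=.85,fy=.85,interpolation=cv2.INTER_NEAREST))
E
```

```text
pics/tip00.png
pics/tip01.png
pics/tip02.png
pics/tip03.png
pics/tip04.png
pics/tip05.png
pics/tip06.png
```

View pics/c20.png

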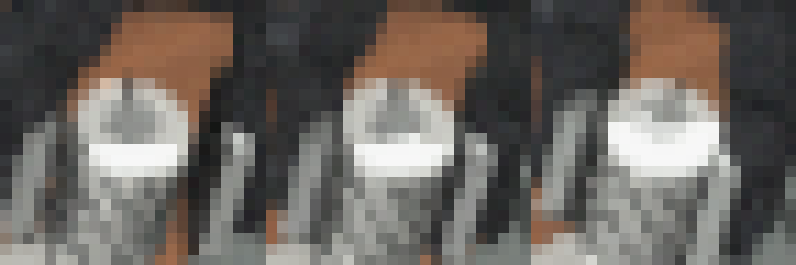

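{"method": "send_rows", "body": {"rows": "0 0 0 0.005 0 0 27; 0 0 0 0.01 0 0 27; 0 0 0 0.015 0 0 27; 0 0 0 0.02 0 0 27; 0 0 0 0.025 0 0 27; 0 0 0 0.03 0 0 27; 0 0 0 0.035 0 0 27; 0 0 0 0.04 0 0 27"}}

```text
clock: 43.15
position: [0.6214, 0.147, 0.1876]
tool_rot: [0.681, -0.189, 0.681, 0.189]
contact_force: [0.2, -0.3, 4.6]
opening: 0.276
```

```bash
python3 rr.py .187; python3 m.py 8
```

```text
[-0.043  0.618 -0.431  1.588  0.292  0.999 -0.021] [0.6214 0.147  0.1876] tau [0.0486 0.2112 0.0668]
shift mm [ 0.62 -0.98 -1.93] turn [ 0.      0.0001 -0.    ] q7 -0.021 F [ 0.24 -0.25  4.56] M [ 0.053 -0.166  0.028] open 0.2755 t 43.15
tau7 [ 0.0779 -0.1225 -0.0673 -0.0319 -0.0173 -0.012  -0.0109 -0.011 ] Mz [ 0.029  0.029 -0.023 -0.01   0.029 -0.05  -0.002 -0.054] -0.0064 open [0.2734 0.2779 0.2767 0.2727 0.275  0.2718 0.2714 0.2706] F [0.79 0.31 4.17]
```

Run:
```python
import cv2,numpy as np
L=lambda n:cv2.imread(f"pics/{n}.png").astype(int)[225:237,427:441].sum(2)
a=L("scene9")
for n in("tip00","tip01","tip04","tip06"):
    print(n);d=L(n)-a;d[abs(d)<7]=0;print(d)
print(L("tip06"))
print("scene0 spindle");print(cv2.imread("pics/tip06.png")[226:233,429:435].tolist())
```

```text
tip00
[[   0    0    0    0   -8   14    0    0    0   21    0    0    0    0]
 [   0    0    0    0    0    0    0    0    0    0    8   18    0   10]
 [   0    0    0    0    0    0    8    7    9    9   12    7    9    8]
 [   0    0    0    0   15    0    0    0    0    0    0    0    0    7]
 [   0    0    0  -49   -9    0   17    0    0    0   13    0   12    0]
 [   0    0    0  -46 -197 -112    0    0    8    0    0    7    0    0]
 [   0    0    0    0    0    0    0    0    0    7    0    0    0    0]
 [   0    0    0    0    0    0    0    0    0    0   10    9    0    0]
 [   0    0    0    0    0    0    0    0    0    0    0    0    0    0]
 [   9    0    0    0    0    0    0    0    0    0    0    0    0    0]
 [   0    0    0    0    0    0    0    0    0    0    0    0    0    0]
 [   0    0    0    0    0    0    0    0    0    0    0    0    0    0]]
tip01
[[   0    0    0    0    0    0    0    7    0   14    7    0    0    0]
 [   0    0    0    0    0  -15  -11    0    0    0    0    0    0    8]
 [   0    0    0    0    0    7    0    0    9    0   11    7   1
[... 3184 characters left out ...]
, 237], [147, 151, 148], [101, 104, 102], [106, 109, 106], [150, 156, 151]], [[247, 247, 247], [232, 234, 231], [139, 140, 139], [108, 108, 109], [128, 129, 128], [136, 140, 137]], [[247, 247, 247], [221, 223, 220], [149, 153, 151], [124, 124, 124], [128, 132, 130], [197, 202, 202]], [[245, 246, 245], [200, 205, 202], [146, 149, 147], [127, 129, 127], [157, 161, 162], [190, 197, 197]], [[247, 247, 247], [218, 222, 219], [142, 144, 142], [125, 128, 126], [242, 244, 243], [224, 228, 227]], [[247, 247, 247], [244, 245, 245], [240, 242, 241], [246, 246, 246], [247, 247, 247], [247, 247, 247]], [[247, 247, 247], [247, 247, 247], [247, 247, 247], [247, 247, 247], [247, 247, 247], [247, 247, 247]]]
```

{"method": "send_rows", "body": {"rows": "0 0 0 0.05 0 0 27; 0 0 0 0.15 0 0 27; 0 0 0 0.25 0 0 27; 0 0 0 0.35 0 0 27; 0 0 0 0.45 0 0 27; 0 0 0 0.55 0 0 27; 0 0 0 0.62 0 0 27; 0 0 0 0.65 0 0 27"}}

```text
clock: 44.55
position: [0.6216, 0.1471, 0.1876]
tool_rot: [0.706, 0.039, 0.706, -0.039]
contact_force: [2.8, 0.2, 2.6]
opening: 0.274
```

```bash
python3 rr.py .187; python3 tip.py;python3 - <<'E'
import cv2,numpy as np
t=[cv2.resize(cv2.imread(f"pics/{n}.png")[180:204,430:454],None,fx=13,fy=13,interpolation=cv2.INTER_NEAREST) for n in("tip06","tip07")]
cv2.imwrite("pics/c21.png",np.hstack(t))
E
```

```text
[-0.146  0.599 -0.271  1.594  0.184  0.973 -0.585] [0.6216 0.1471 0.1876] tau [ 0.0952  0.724  -0.0405]
shift mm [ 0.65 -1.98 -1.06] turn [ 0.      0.0004 -0.    ] q7 -0.585 F [2.8  0.24 2.59] M [ 0.08  -0.523  0.052] open 0.2744 t 44.55
[[205, 147, 126, 162], [219, 145, 121, 243], [245, 241, 246, 247], [247, 247, 247, 247]] dark 4.827
tau7 [ 0.422  -0.7049] Mz [-0.021  0.055] open [0.2758 0.2758] F [ 2.14 -0.73  3.7 ]
```

View pics/c21.png

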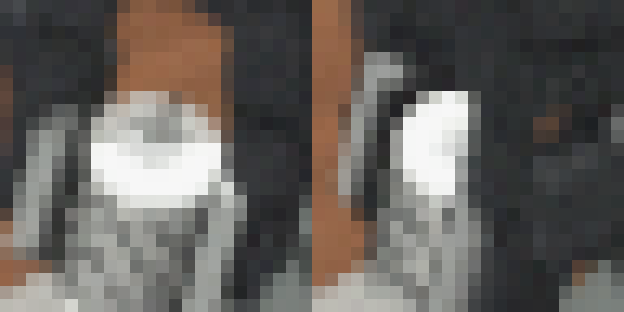

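{"method": "send_rows", "body": {"rows": "0 0 0 0 0 0 27; 0 0 0 0 0 0 29; 0 0 0 0 0 0 35; 0 0 0 0 0 0 45; 0 0 0 0 0 0 55; 0 0 0 0 0 0 60; -15 0 0 0 0 0 60; -40 0 0 0 0 0 60"}}

```text
clock: 45.65
position: [0.6212, 0.147, 0.2285]
tool_rot: [0.706, 0.038, 0.706, -0.038]
contact_force: [0.4, -0.4, -0.0]
opening: 0.598
```

{"method": "send_rows", "body": {"rows": "-30 0 0 0 0 0 60; -60 0 0 0 0 0 60; -70 -50 -40 0 0 0 60; -70 -60 -90 0 0 0 60; -70 -60 -140 0 0 0 60; -70 -60 -190 0 0 0 60; -70 -60 -220 0 0 0 60; -70 -60 -220 0 0 0 60"}}

```text
clock: 46.65
position: [0.3951, 0.1114, 0.299]
tool_rot: [0.707, 0.038, 0.705, -0.038]
contact_force: [-0.4, -0.5, -0.3]
opening: 0.6
```

```bash
python3 rr.py .187
python3 - <<'E'
from h import *
for n in("top","scene"): 
    cv2.imwrite(f"pics/{n}20.png",cams.camera(n)[:,:,::-1])
R_=lambda n,b,k:cv2.resize(cv2.imread(f"pics/{n}.png")[b[0]:b[1],b[2]:b[3]],None,fx=k,fy=k,interpolation=cv2.INTER_CUBIC)
cv2.imwrite("pics/c22.png",np.hstack([R_("scene20",(170,240,390,450),6),R_("top20",(180,250,140,200),6)]))
cv2.imwrite("pics/c23.png",np.hstack([R_("top0",(198,218,148,173),16),R_("top20",(198,218,148,173),16)]))
g=cv2.imread("pics/scene20.png").mean(2);print(g[229:233,430:434].astype(int))
E
```

```text
[-0.089  0.105 -0.358  2.02   0.044  1.022 -0.575] [0.3951 0.1114 0.299 ] tau [-0.6904  0.1028 -0.2784]
shift mm [112.48  57.68 220.02] turn [ 0.      0.0022 -0.0001] q7 -0.575 F [-0.43 -0.49 -0.32] M [ 0.004 -0.067  0.031] open 0.6 t 46.65
[[203 147 125 159]
 [216 145 122 242]
 [244 239 245 247]
 [246 246 247 247]]
```

View pics/c22.png

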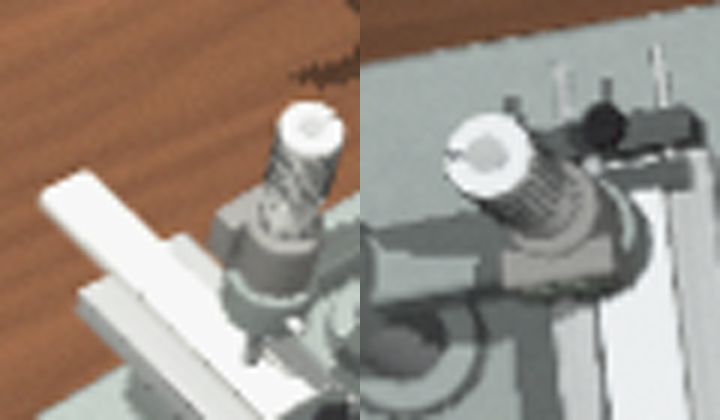

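View pics/c23.png

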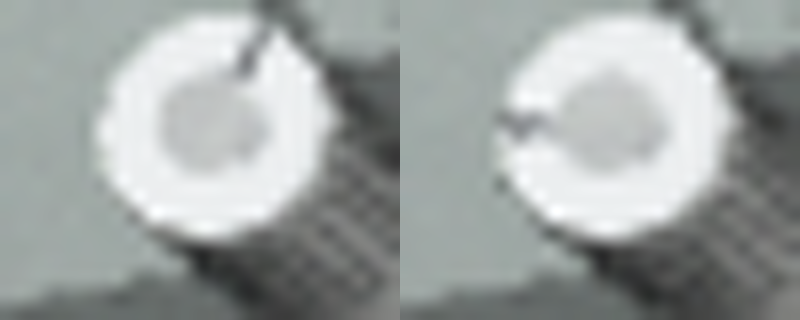

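{"method": "send_rows", "body": {"rows": "0 15 50 -0.15 0 0 60; 0 30 100 -0.3 0 0 60; 10 42 155 -0.45 0 0 60; 30 55 200 -0.6 0 0 60; 40 60 220 -0.75 0 0 60; 45 60 220 -0.9 0 0 60; 45 60 220 -0.9 0 0 60; 45 60 220 -0.9 0 0 60"}}

```text
clock: 47.75
position: [0.6217, 0.1468, 0.2528]
tool_rot: [0.653, -0.271, 0.653, 0.271]
contact_force: [0.1, -1.0, -0.2]
opening: 0.599
```

```bash
python3 rr.py .187
python3 - <<'E'
import cv2,numpy as np
g=cv2.imread("pics/scene20.png").max(2);print(g[196:212,430:448])
E
```

```text
[-0.03   0.555 -0.451  1.52   0.258  1.125  0.254] [0.6217 0.1468 0.2528] tau [0.3975 0.0027 0.154 ]
shift mm [65.82 -0.07 -2.13] turn [-0.      0.0002  0.0001] q7 0.254 F [ 0.14 -0.99 -0.23] M [ 0.027  0.002 -0.048] open 0.5989 t 47.75
[[148 150 150 146 133 118 106 119 170 176 163 167 171 129 115  96 120 150]
 [150 148 149 147 123  93 151 117 129 188 148 121 133 128  82  90 126 149]
 [148 145 146 148 101  95 139 160 142 173 158 126 114 115  97  84 143 153]
 [147 146 145 131  84 127 121 145 166 135 149 130 115 110  91  81 150 151]
 [145 142 140 144 126 115 133 164 176 137 151 144 107 107  71 111 145 149]
 [145 140 172 181 145 160 128 124 164 159 125 142 129 102  68 137 147 148]
 [163 177 185 185 166 174 163 122 160 163 108 107 133  94  95 148 151 150]
 [182 186 185 179 186 184 177 163 144 157 132 113 108 150 149 156 149 178]
 [187 184 187 143 184 155 192 209 147 131 130 137 129 157 148 161 191 199]
 [187 185 188 151 188 194 200 200 164 143 135 146 142 146 179 194 203 204]
 [185 182 185 153 165 200 202 194 181 149 148 150 109 119 198 205 202 202]
 [140 161 184 146 131 192 200 190 180 161 152 132 101 113 199 205 153 148]
 [105 148 181 180 141 183 173 162 169 161 121 126 113 117 146 147 130 127]
 [101 121 165 187 181 175 156 125 142 142 106 118 117 118 125 125 126 128]
 [108 119 128 170 187 186 183 176 180 177 175 176 151 111 122 125 128 129]
 [106 121 121 133 153 179 190 192 189 188 183 165 119 112 124 129 129 129]]
```

Run:
```python
import cv2,numpy as np
L=lambda n:cv2.imread(f"pics/{n}.png").astype(int)[222:238,428:446].sum(2)
a=L("scene9")
for n in("tip03","tip06","tip07","scene20"):
    print(n);d=L(n)-a;d[abs(d)<12]=0;print(d)
for n in("scene9","scene11","scene12","tip00","tip01","tip03","tip04","tip05","tip06","tip07","scene20"): print(n,cv2.imread(f"pics/{n}.png").astype(int).sum(2)[228:233,435:440].tolist())
L=lambda n:cv2.imread(f"pics/{n}.png").astype(int)[195:250,140:215].sum(2)
d=L("top20")-L("top0");
cv2.imwrite("pics/c24.png",np.hstack([cv2.resize(cv2.imread(f"pics/{n}.png")[205:230,160:195],None,fx=11,fy=11,interpolation=cv2.INTER_NEAREST) for n in("top9","top20")]))
```

```text
tip03
[[   0    0    0    0    0    0    0    0   13   16    0   14    0    0
     0   13    0    0]
 [   0    0    0    0    0   12    0    0   13    0    0    0    0    0
     0    0    0    0]
 [   0    0    0    0    0   13    0    0    0    0    0    0   14    0
     0   16    0    0]
 [   0    0    0    0    0    0    0    0   32    0    0    0    0    0
    14    0    0    0]
 [   0    0    0    0    0    0    0    0    0    0    0    0    0    0
     0    0    0    0]
 [   0    0    0    0    0    0    0    0    0    0    0   16    0    0
     0    0   12    0]
 [   0    0    0    0    0    0    0    0    0    0    0    0    0   13
    13    0    0    0]
 [   0    0  -55    0   12    0    0    0    0    0    0    0    0    0
     0    0    0    0]
 [   0    0  -85 -237 -157    0    0    0    0  -47  -16    0    0    0
     0    0    0    0]
 [   0    0    0  -20    0    0    0    0    0    0    0    0    0    0
     0    0    0    0]
 [   0    0    0    0    0    0    0    0    0    0    0    0    0    0
     0    0    0    0]
 [   0    0    0    0    0    0    0    0    0   
[... 5878 characters left out ...]
, 441, 450, 452, 445], [639, 477, 443, 455, 441], [600, 643, 482, 442, 453], [740, 678, 585, 502, 453], [741, 740, 670, 587, 510]]
tip05 [[480, 433, 452, 446, 450], [641, 482, 438, 451, 444], [605, 640, 479, 442, 456], [740, 677, 587, 504, 464], [741, 740, 672, 589, 503]]
tip06 [[480, 442, 444, 447, 446], [631, 474, 436, 452, 447], [606, 640, 484, 444, 452], [740, 679, 583, 505, 458], [741, 741, 672, 581, 506]]
tip07 [[477, 439, 452, 451, 445], [637, 482, 445, 448, 444], [599, 641, 474, 448, 448], [740, 678, 585, 508, 450], [741, 740, 673, 593, 502]]
scene20 [[468, 437, 445, 433, 444], [628, 472, 428, 448, 437], [592, 636, 466, 435, 452], [739, 669, 575, 500, 454], [741, 740, 667, 581, 502]]
```

View pics/c24.png

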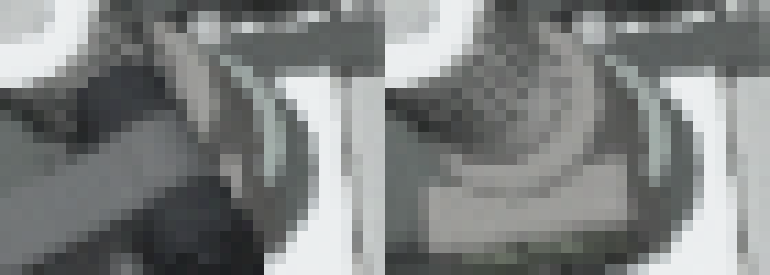

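Run:
```python
import cv2
for n in("scene10","tip01","tip02","tip03"): print(n,cv2.imread(f"pics/{n}.png").astype(int).sum(2)[229:232,430:440].tolist())
```

```text
scene10 [[672, 457, 378, 479, 581, 634, 470, 438, 449, 443], [741, 670, 535, 732, 676, 599, 641, 522, 456, 449], [741, 741, 740, 741, 741, 740, 677, 592, 499, 459]]
tip01 [[609, 449, 382, 478, 590, 645, 481, 443, 445, 451], [657, 433, 373, 729, 676, 599, 640, 519, 462, 456], [734, 723, 738, 741, 741, 740, 680, 590, 507, 457]]
tip02 [[609, 450, 383, 478, 582, 638, 479, 444, 457, 438], [659, 433, 376, 730, 676, 598, 637, 523, 449, 453], [734, 722, 738, 741, 741, 740, 677, 588, 507, 459]]
tip03 [[614, 444, 388, 479, 584, 635, 479, 442, 449, 445], [655, 430, 370, 729, 678, 600, 638, 480, 437, 447], [734, 720, 738, 741, 741, 740, 676, 585, 502, 460]]
```

{"method": "send_rows", "body": {"rows": "12 0.3 0 0 0 0 60; 26 0.3 0 0 0 0 60; 40 0.3 0 0 0 0 60; 55 0.3 0 0 0 0 60; 65 0.3 0 0 0 0 60; 65 0.3 0 0 0 0 50; 65 0.3 0 0 0 0 40; 65 0.3 0 0 0 0 35"}}

```text
clock: 48.75
position: [0.6215, 0.1473, 0.1881]
tool_rot: [0.653, -0.273, 0.652, 0.273]
contact_force: [0.4, 0.2, -0.2]
opening: 0.346
```

{"method": "send_rows", "body": {"rows": "0 0 0 0 0 0 31; 0 0 0 0 0 0 28.5; 0 0 0 0 0 0 27.3; 0 0 0 0 0 0 27; 0 0 0 0 0 0 27; 0 0 0 0 0 0 27; 0 0 0 0 0 0 27; 0 0 0 0 0 0 27"}}

```text
clock: 49.75
position: [0.6213, 0.1472, 0.1878]
tool_rot: [0.653, -0.273, 0.652, 0.273]
contact_force: [-2.2, -1.2, 4.8]
opening: 0.276
```

```bash
python3 rr.py .187; python3 m.py 4
```

```text
[-0.041  0.618 -0.435  1.588  0.295  1.     0.226] [0.6213 0.1472 0.1878] tau [-0.3848 -0.5692  0.001 ]
shift mm [ 0.79 -0.68 -2.08] turn [-0.      0.0001  0.0002] q7 0.226 F [-2.23 -1.2   4.81] M [-0.197  0.332 -0.035] open 0.2758 t 49.75
tau7 [0.0009 0.001  0.001  0.0009] Mz [ 0.064 -0.014  0.017  0.036] 0.0256 open [0.2663 0.2769 0.2754 0.2735] F [-1.26 -1.12  5.6 ]
```

{"method": "send_rows", "body": {"rows": "0 0 0 0.02 0 0 27; 0 0 0 0.04 0 0 27; 0 0 0 0.05 0 0 27; 0 0 0 0.05 0 0 27; 0 0 0 0.05 0 0 27; 0 0 0 0.05 0 0 27; 0 0 0 0.05 0 0 27; 0 0 0 0.05 0 0 27"}}

```text
clock: 50.95
position: [0.6213, 0.1472, 0.1878]
tool_rot: [0.659, -0.256, 0.659, 0.256]
contact_force: [-1.4, -0.9, 5.0]
opening: 0.278
```

```bash
python3 m.py 12
```

```text
tau7 [0.0025 0.0024 0.0023 0.0023 0.0024 0.0022 0.0023 0.0023 0.0023 0.0023
 0.0023 0.0023] Mz [-0.004  0.002 -0.002 -0.033 -0.002  0.017 -0.003 -0.007 -0.032  0.048
  0.015  0.037] 0.003 open [0.2747 0.2772 0.2753 0.2738 0.2721 0.278  0.2757 0.2746 0.2749 0.2699
 0.2758 0.2724] F [-1.11 -0.84  5.71]
```

{"method": "send_rows", "body": {"rows": "0 0 0 0.05 0 0 27; 0 0 0 0.11 0 0 27; 0 0 0 0.17 0 0 27; 0 0 0 0.23 0 0 27; 0 0 0 0.29 0 0 27; 0 0 0 0.34 0 0 27; 0 0 0 0.37 0 0 27; 0 0 0 0.38 0 0 27"}}

```text
clock: 52.55
position: [0.6214, 0.1473, 0.1878]
tool_rot: [0.696, -0.127, 0.695, 0.127]
contact_force: [0.6, 0.5, 4.9]
opening: 0.275
```

```bash
python3 m.py 12; python3 tip.py; python3 -c "
import cv2
print(cv2.imread('pics/tip08.png').astype(int).sum(2)[229:232,430:440].tolist())"
```

```text
tau7 [ 4.160e-02 -2.254e-01 -8.110e-02 -2.090e-02 -4.200e-03 -6.000e-04
 -0.000e+00 -2.000e-04 -2.000e-04 -4.000e-04 -3.000e-04 -4.000e-04] Mz [ 0.056 -0.023  0.02   0.064 -0.037  0.003 -0.012 -0.052 -0.015  0.028
  0.046  0.01 ] 0.0073 open [0.2766 0.2758 0.2725 0.2781 0.2751 0.2739 0.275  0.275  0.2758 0.2747
 0.2715 0.2734] F [ 0.16 -0.02  5.04]
[[203, 149, 126, 160], [219, 146, 126, 243], [245, 241, 246, 247], [247, 247, 247, 247]] dark 4.773
tau7 [-0.0006 -0.0005] Mz [-0.026 -0.02 ] open [0.2774 0.275 ] F [-0.34 -0.38  4.82]
[[609, 448, 378, 481, 581, 636, 476, 438, 450, 444], [657, 437, 378, 730, 676, 606, 642, 479, 449, 454], [734, 722, 738, 741, 741, 740, 679, 585, 503, 459]]
```

{"method": "send_rows", "body": {"rows": "0 0 0 0.05 0 0 27; 0 0 0 0.1 0 0 27; 0 0 0 0.15 0 0 27; 0 0 0 0.2 0 0 27; 0 0 0 0.24 0 0 27; 0 0 0 0.25 0 0 27; 0 0 0 0.25 0 0 27; 0 0 0 0.25 0 0 27"}}

```text
clock: 54.25
position: [0.6215, 0.1473, 0.1878]
tool_rot: [0.706, -0.04, 0.706, 0.04]
contact_force: [2.1, 0.6, 5.1]
opening: 0.273
```

```bash
python3 m.py 6; python3 tip.py;python3 - <<'E'
import cv2,numpy as np
t=[cv2.resize(cv2.imread(f"pics/{n}.png")[180:204,430:454],None,fx=13,fy=13,interpolation=cv2.INTER_NEAREST) for n in("scene20","tip08","tip09")]
cv2.imwrite("pics/c25.png",cv2.resize(np.hstack(t),None,fx=.85,fy=.85,interpolation=cv2.INTER_NEAREST))
E
```

```text
tau7 [-0.0004  0.0001  0.      0.     -0.0001 -0.    ] Mz [ 0.03   0.023 -0.011 -0.018  0.02   0.023] 0.0112 open [0.2676 0.2737 0.2743 0.2765 0.2749 0.2798] F [1.84 0.4  5.49]
[[204, 149, 125, 162], [218, 146, 124, 243], [245, 240, 246, 247], [247, 247, 247, 247]] dark 4.797
tau7 [-0.0001 -0.0001] Mz [0.024 0.041] open [0.2737 0.2742] F [2.3  0.56 5.44]
```

View pics/c25.png

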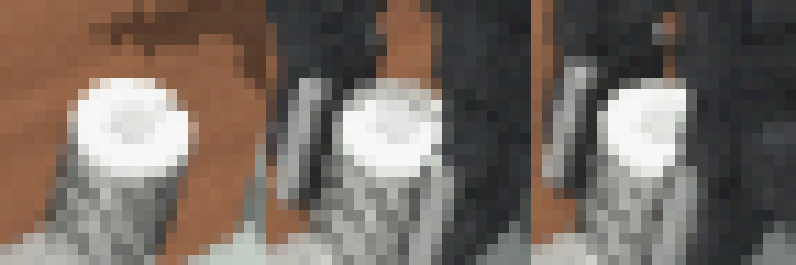

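{"method": "send_rows", "body": {"rows": "0 0 0 0 0 0 29; 0 0 0 0 0 0 35; 0 0 0 0 0 0 45; 0 0 0 0 0 0 55; 0 0 0 0 0 0 60; -15 0 0 0 0 0 60; -40 0 0 0 0 0 60; -70 0 0 0 0 0 60"}}

```text
clock: 55.65
position: [0.6211, 0.1472, 0.2592]
tool_rot: [0.706, -0.039, 0.706, 0.039]
contact_force: [-0.2, 0.2, 0.4]
opening: 0.598
```

{"method": "send_rows", "body": {"rows": "-20 0 0 0 0 0 60; -45 -30 -30 0 0 0 60; -45 -50 -80 0 0 0 60; -45 -50 -130 0 0 0 60; -45 -50 -180 0 0 0 60; -45 -50 -220 0 0 0 60; -45 -50 -220 0 0 0 60; -45 -50 -220 0 0 0 60"}}

```text
clock: 56.65
position: [0.4088, 0.0732, 0.3035]
tool_rot: [0.707, -0.039, 0.705, 0.039]
contact_force: [0.0, -0.0, 0.1]
opening: 0.598
```

Run:
```python
from h import *
for n in("top","scene"): 
    cv2.imwrite(f"pics/{n}21.png",cams.camera(n)[:,:,::-1])
print(observe()["clock"],observe()["contact_force"])
R_=lambda n,b,k:cv2.resize(cv2.imread(f"pics/{n}.png")[b[0]:b[1],b[2]:b[3]],None,fx=k,fy=k,interpolation=cv2.INTER_CUBIC)
a=np.hstack([R_("top20",(198,218,148,173),16),R_("top21",(198,218,148,173),16)])
cv2.imwrite("pics/c26.png",a)
cv2.imwrite("pics/c27.png",np.hstack([R_("scene21",(170,260,380,470),4.4),R_("top21",(170,260,140,230),4.4)]))
```

```text
56.75 [-0.38368727 -0.25363325  0.89532081]
```

View pics/c26.png

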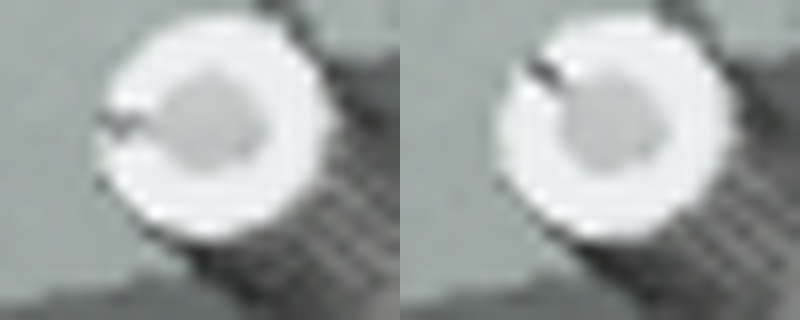

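View pics/c27.png

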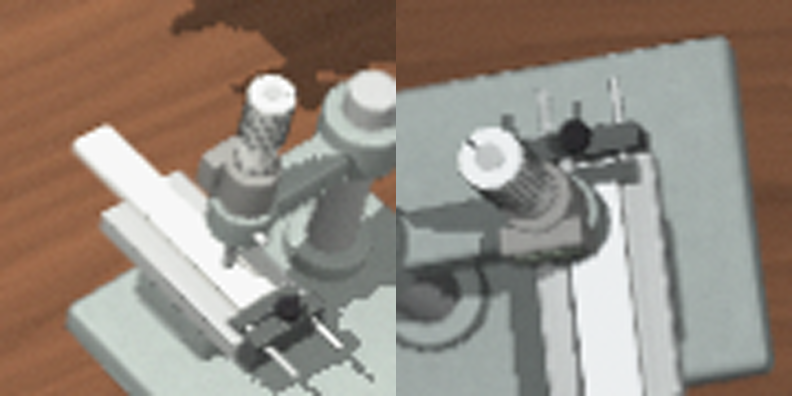

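Run:
```python
from rig import robot, observe
print(observe()["clock"]);print(robot.close_job())
```

```text
56.75
the job is handed in; nothing more can be done
None
```

I finished the job and handed it in at 56.8 s, but the clamping and the quarter-turn of slip are estimates, not readings. There was no way to read the ratchet slip or the clamp force directly.

**What I did**
- I took the aluminium strip from the right-hand notch, laid it on the table and slid it in along the middle until it met the stop.
- The first contact with the stop reached about 9 N, above the 2–6 N asked for. I eased back to about 6 N, backed off a further 0.3 mm and let go.
- I pinched the ratchet lightly, judging the pinch by finger opening because grip force could not be read. I turned it about 4.9 rad clockwise in all, opening and re-gripping several times, including one full retreat to look. Then I let go and moved the arm clear.

**What the last checks showed**
- **Ratchet:** the mark on its top turned about 4.9 rad, matching the tool, so the fingers did not slip on it.
- **Spindle:** the tip has not moved in the pictures since about 2.5 rad, and one shadow pixel settled by 3.1 rad. I take that as the spindle closed on the strip, which puts the slip at roughly 1.3–2 rad.
- **Strip:** in the final pictures it lies straight in the middle of the table, with its end at the stop bar and the arm well clear.

**What disagreed**
- **Tip height:** by the camera calibration, the visible tip sits about 1 pixel (about 4 mm) higher than true contact should look.
- **Torque:** wrist and joint torque were too noisy to confirm the 0.05 N m slip.
- **Axis position:** the ratchet axis felt by the gripper was about 2 mm from where the cameras put it.

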